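Load the jar tray and put it away in the counter cupboard

ROBOT

A 6-joint arm with a two-finger parallel gripper is mounted at the origin on the work surface. World frame = base frame: x ahead of the robot, y to its left, z up, the work surface at z = 0. Lengths are in m, angles in rad, forces in N, time in s.
With the tool pointing down it reaches from about 0.35 to 0.85 m from the base axis. Payload 8.1 kg.
Tool frame: the origin (TCP) lies at the very end of the fingers, on their centre line; the grasp point (between the pads) lies 19 mm behind it; z points along the fingers, y is the direction in which the jaws open and shut (so a half turn about z gives the same grasp; the last joint's range is limited). The gripper opens to 93 mm and grips with 3 to 60 N. Pads are 15 mm wide; open, the fingers measure 128 mm over their backs; the gripper's body (75 mm by 188 mm) begins 65 mm behind the grasp point.
Start: joints at [1.077, 0.13, 1.488, -0, 1.523, -0.085], TCP at [0.238, 0.551, 0.219] pointing down, gripper open.
Joint ranges: [-2.96, 2.96], [-0.89, 2.26], [0.02, 2.5], [-1.34, 4.48], [0, 2.73], [-2.66, 2.66]. Speed limits (rad/s): [2.39, 2.39, 2.79, 3.14, 3.14, 3.14].

INTERFACE

Orientations are given as [roll, pitch, yaw] about the fixed x, y, z axes, in that order (R = Rz(yaw) Ry(pitch) Rx(roll)).
In Python, from workcell import robot gives the robot as it stands. The module is installed in compiled form; this text tells all that it offers.
- The arm moves only by the shell command python3 -m handwheel 'ROWS' [FORCE]. ROWS is JSON, a list of rows, each an object of numbers: "dx", "dy", "dz": the shift along the tool's x, y, z in cm; "roll": the turn about the tool's z in rad; "jaw": the closure, from -1 (fully open) to 1 (shut), so that 0 is half open. In form: [{"dx": .., "dy": .., "dz": .., "roll": .., "jaw": ..}, ...]. A call has exactly 8 rows; each row is the pose to reach, as a shift and turn from the pose measured when the call began, along the tool's axes at that moment; what a row does not reach only later rows make up. A row lasts 1/10 s, in which the tool goes at most 50 mm and 8.59 degrees, less where a joint would pass 70% of its speed; a pose out of reach is approached as far as the arm can. A call with a gripper value outside its range is refused whole. The fingers move at their own pace and stop on an object; FORCE is the grip in N (left out, the last holds). Time passes only in rows, so rows that repeat a pose let the fingers close, or fill a call up. It gives the time, the measured TCP pose, the force and the opening at its end, in the units of the state.
- robot.observe(): the state, without advancing time (a new reading comes with each control period).
- robot.read_camera(name): name is "scene" or "top" or "wrist"; returns a dict with "image" (400x640x3 uint8, blue, green, red), "fx", "fy", "cx", "cy" (pixels), "k1" (the pictures are not rectified: a ray, as slopes to the right and down, at radius r is drawn at 1 + k1 r^2 times it, then the intrinsics apply), "world_to_cam" (4x4, takes a point from world to camera coordinates). Camera axes: x right, y down, z forward; pixel columns grow to the right and rows downward; lengths in m; the calibration is good to about 2 mm. A picture is of the moment at which its call begins. There is no depth.
- robot.hand_in(): hands the job in, once; it reports no verdict.
The state is a dict: "time": time; "joint_pos": joint angles; "dq": joint speeds; "joint_torque": joint torques, N m; "tcp_pos": TCP position; "ee_rot": TCP orientation; "ft_force": force on the tool from outside, world axes, zero at the start; "torque": the same for the moment, N m; "finger_gap": finger opening in m.
Only numpy, scipy, OpenCV 4.12 (cv2) and the standard library are available. Lean on these libraries where they do the work, as an engineer would, in place of code of your own. Each camera call takes 0.05 s, during which the arm holds its last target.

TASK

Stand every brass-lidded jar upright on the wooden tray. Then slide the loaded tray through the doorway of the low cupboard, all the way in until its front board is flush with the front of the cupboard, and shut the cupboard door fully. Leave the other jars and kitchen things where they are.

Things in the scene. Friction and masses are not known exactly. Their poses are not given: they have to be found in the camera images.
- jar1: closed glass jar of pale cream oats with a brass-coloured screw lid: 66 mm diameter, 80 mm tall over the lid (the lid is the top 18 mm, 66 mm wide), about 0.2 kg; origin at the centre of its underside, z up its axis. A jar that is not there this time reads None from the very start.
- jar2: closed glass jar of red-orange popping corn with a brass-coloured screw lid: 66 mm diameter, 80 mm tall over the lid (the lid is the top 18 mm, 66 mm wide), about 0.2 kg; origin at the centre of its underside, z up its axis. A jar that is not there this time reads None from the very start.
- jar3: closed glass jar of golden millet with a brass-coloured screw lid: 66 mm diameter, 80 mm tall over the lid (the lid is the top 18 mm, 66 mm wide), about 0.2 kg; origin at the centre of its underside, z up its axis. A jar that is not there this time reads None from the very start.
- jar4: closed glass jar of tan brown rice with a brass-coloured screw lid: 66 mm diameter, 80 mm tall over the lid (the lid is the top 18 mm, 66 mm wide), about 0.2 kg; origin at the centre of its underside, z up its axis. A jar that is not there this time reads None from the very start.
- jar5: closed glass jar of dark brown buckwheat with a brass-coloured screw lid: 66 mm diameter, 80 mm tall over the lid (the lid is the top 18 mm, 66 mm wide), about 0.2 kg; origin at the centre of its underside, z up its axis. A jar that is not there this time reads None from the very start.
- tray: loose plywood tray flat on the counter, 288 mm long (its x), 178 wide (y), 0.5 kg, for two rows of three jars; origin at the centre of its underside. Floor 8 mm thick; sides 44 mm high, 8 mm thick, also round the +x end (corners bevelled), 162 mm between the sides. Front board at the -x end, x = -144 to -130 mm, 58 mm high. Goes into the cupboard +x end first.
- tray_grip (a point): middle of the top edge of the raised grip in the middle of the tray's front board: the grip is 60 mm wide (tray's y), 14 mm thick (x) and reaches 100 mm above the counter; the tray can be pushed or steered by it, and slides easily on nylon glides (friction about 0.3)
- cupboard: fixed low wooden cupboard. Origin on the counter in the middle of its doorway, in the plane of its front; +x points into it, y along its front. Doorway 192 mm wide, 112 mm high under a 14 mm roof (top at 126 mm) that begins in the front plane. The bay is as wide, has no floor (the marble runs through), 293 mm deep: a flush tray has its origin at x = 144 mm, y = 0 and can go 5 mm further.
- door (a joint): angle of the cupboard door, hinged on the +y side of the doorway: 0 shut, growing to 2.45 as the free edge swings out to the cupboard's -x and round to +y; it stays where it is left (light friction). Door 212 mm wide, 15 mm thick, top edge 122 mm up. Can be pushed shut from its outer side. A knob (24 mm wide) stands 24 mm out of the outer face, 20 mm from the free edge, 79 mm up.
- door_hinge (a point): the door's hinge line at the door's top edge, mid thickness. Beyond it the cupboard's front goes on as a drawer block 200 mm wide (126 mm high); a herb pot and a tin stand fixed on the cupboard's top, 180 mm or more behind the front, up to 110 mm high
- door_edge (a point): the free upright edge of the door, at its top, in the middle of the door's thickness
- tall1: tall glass jar with a black lid, 72 mm wide, 120 mm tall (too tall for the cupboard); bystander; origin under its centre
- tall2: another tall black-lidded jar like tall1; bystander
- white_jar: wide squat jar with a white lid, 90 mm wide, 90 mm tall; bystander; origin under its centre
- bowl: blue bowl, 130 mm wide, 55 mm high; bystander; origin under its centre
- mug: white mug, 80 mm wide, 88 mm high; bystander; origin under its centre
Not all that is in view belongs to the job. What is shaped like the jar5 but green or turquoise is not meant.

How it is judged:
By the outcome, as a careful person would: the job done as asked, in the order asked, and still so for the second after the job is handed in, with the robot touching nothing.
Of jar1, jar2, jar3, jar4, jar5 only 3 to 5 are there at a start; the rules pass over those that are not, and their reading is None.
At some moment in a run one of jar1, jar2, jar3, jar4, jar5 may be knocked a few centimetres aside while the robot is not near it.
Once in a run the grip may slacken for a moment while it holds something.
It also fails if it takes over 210 s, if anything falls off the work surface, if the arm or the gripper's body presses on something with over 40 N, if the wrist force passes 120 N, or if a joint passes its speed limit or range.

## Working session

There is one attempt and no reset: what is moved stays moved. The work goes in short steps, Python scripts to look and compute and a shell command to move; the robot and the scene stay as the last step left them, time stands still between calls to the robot, and variables do not carry over. Pictures are saved under pics/ and viewed, and the job is handed in when it is done.

```bash
mkdir -p pics; cat > h.py <<'E'
import numpy as np, cv2
from workcell import robot
def cam(n): return robot.read_camera(n)
def ray(c,u,v):
    x=(u-c['cx'])/c['fx'];y=(v-c['cy'])/c['fy'];xd=np.array([x,y]);p=xd.copy()
    for _ in range(30): p=xd/(1+c['k1']*(p@p))
    T=np.array(c['world_to_cam']);R=T[:3,:3];t=T[:3,3]
    return -R.T@t, R.T@np.array([p[0],p[1],1.])
def onz(c,u,v,z):
    o,d=ray(c,u,v); return o+d*(z-o[2])/d[2]
def proj(c,P):
    T=np.array(c['world_to_cam']);q=T[:3,:3]@np.array(P)+T[:3,3];s=q[:2]/q[2];s=s*(1+c['k1']*(s@s))
    return np.array([s[0]*c['fx']+c['cx'],s[1]*c['fy']+c['cy']])
def st():
    s=robot.observe();print({k:(np.round(v,3).tolist() if v is not None else v) for k,v in s.items() if k in('time','tcp_pos','ee_rot','ft_force','finger_gap','joint_pos')})
    return s
E
python3 - <<'E'
from h import *
s=st()
for n in('scene','top','wrist'):
    c=cam(n);cv2.imwrite(f'pics/{n}0.png',c['image']);print(n,{k:np.round(c[k],3).tolist() for k in('fx','cx','cy','k1')},ray(c,320,200))
E
```

```text
{'time': 0.0, 'joint_pos': [1.077, 0.131, 1.489, 0.0, 1.523, -0.085], 'tcp_pos': [0.238, 0.55, 0.218], 'ee_rot': [-3.14, -0.0, 2.733], 'ft_force': [-0.274, 0.086, -0.979], 'finger_gap': 0.093}
scene {'fx': 446.401, 'cx': 318.728, 'cy': 198.62, 'k1': 0.034} (array([ 1.18688277, -0.03898792,  1.11618235]), array([-0.53724668,  0.15714644, -0.82866681]))
top {'fx': 372.357, 'cx': 321.531, 'cy': 206.718, 'k1': -0.015} (array([0.39970945, 0.1545004 , 1.05057754]), array([ 0.1545916 ,  0.00979619, -0.98810316]))
wrist {'fx': 356.231, 'cx': 324.328, 'cy': 197.51, 'k1': -0.054} (array([0.16651359, 0.5826811 , 0.38452329]), array([ 0.25999734, -0.12787432, -0.95720739]))
```

View pics/top0.png

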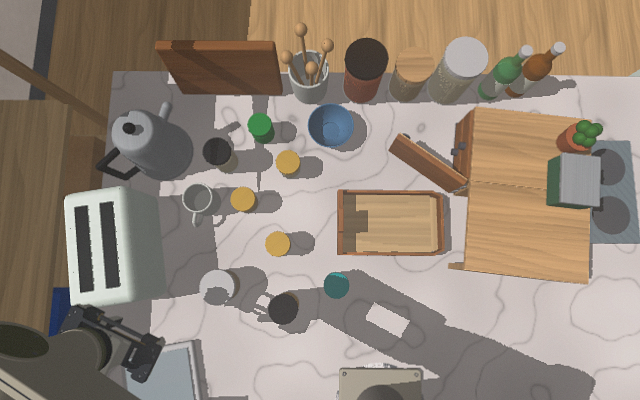

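View pics/scene0.png

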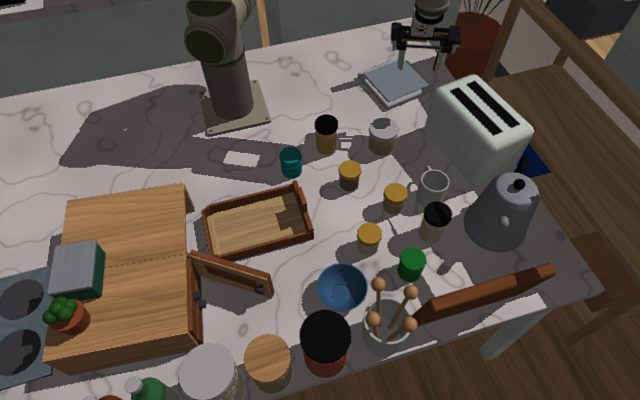

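View pics/wrist0.png

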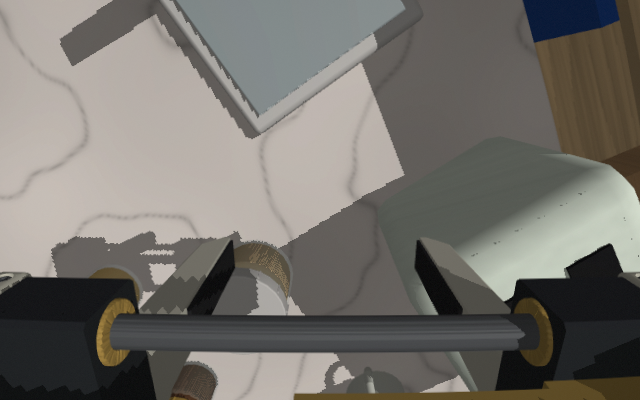

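Brass-lidded candidates, in top-view pixels: (288,162), (242,199) and (277,243).

Look-alikes to rule out:
- green lid (260,127)
- turquoise lid (336,285)
- black lids (217,152) and (283,308)
- white lid (217,287)

Next I'll check a crop and measure.

```bash
cat >> h.py <<'E'
def lids(c,z=0.08,dbg=False):
    hsv=cv2.cvtColor(c['image'],cv2.COLOR_BGR2HSV)
    m=cv2.inRange(hsv,(15,120,130),(30,255,255))
    m=cv2.morphologyEx(m,cv2.MORPH_OPEN,np.ones((3,3),np.uint8))
    n,l,s,ce=cv2.connectedComponentsWithStats(m);out=[]
    for i in range(1,n):
        if s[i,4]>60:
            p=onz(c,*ce[i],z);out.append((np.round(ce[i]).tolist(),s[i,2:5].tolist(),np.round(p,3).tolist()))
    return out
E
python3 - <<'E'
from h import *
c=cam('top');d=cam('scene')
for x in lids(c):print('top',x)
for x in lids(d):print('scene',x)
for nm,(u,v),z in [('tall1',(283,308),.12),('tall2',(217,152),.12),('white',(216,287),.09),('bowl',(330,125),.055),('mug',(197,198),.088),('green',(260,126),.08),('turq',(336,285),.08),('hinge',(467,188),.122),('edge',(397,138),.122)]:
    print(nm,onz(c,u,v,z).round(3))
a=cv2.resize(c['image'][100:300,180:380],None,fx=2.5,fy=2.5,interpolation=cv2.INTER_CUBIC)
b=cv2.resize(c['image'][90:290,320:520],None,fx=4,fy=4,interpolation=cv2.INTER_CUBIC)[:600]
cv2.imwrite('pics/a.png',a);cv2.imwrite('pics/b.png',b)
e=cv2.resize(d['image'][120:320,180:460],None,fx=2.8,fy=2.8,interpolation=cv2.INTER_CUBIC);cv2.imwrite('pics/e.png',e)
E
```

```text
top ([287.0, 162.0], [24, 23, 439], [0.654, 0.253, 0.08])
top ([242.0, 199.0], [24, 24, 452], [0.553, 0.37, 0.08])
top ([277.0, 244.0], [25, 24, 475], [0.436, 0.274, 0.08])
scene ([263.0, 23.0], [12, 46, 296], [-0.331, 0.19, 0.08])
scene ([350.0, 169.0], [22, 16, 285], [0.435, 0.274, 0.08])
scene ([396.0, 192.0], [22, 18, 319], [0.552, 0.37, 0.08])
scene ([127.0, 223.0], [122, 65, 4087], [0.429, -0.363, 0.08])
scene ([369.0, 232.0], [24, 21, 385], [0.654, 0.252, 0.08])
scene ([145.0, 278.0], [91, 52, 1557], [0.61, -0.329, 0.08])
scene ([125.0, 268.0], [18, 5, 78], [0.565, -0.376, 0.08])
scene ([141.0, 290.0], [11, 13, 77], [0.64, -0.341, 0.08])
scene ([123.0, 302.0], [15, 10, 87], [0.657, -0.385, 0.08])
scene ([175.0, 324.0], [26, 26, 330], [0.749, -0.273, 0.08])
scene ([143.0, 330.0], [23, 26, 265], [0.74, -0.344, 0.08])
scene ([113.0, 337.0], [43, 32, 539], [0.735, -0.412, 0.08])
scene ([95.0, 326.0], [16, 11, 88], [0.697, -0.45, 0.08])
scene ([271.0, 341.0], [21, 16, 150], [0.855, -0.065, 0.08])
scene ([255.0, 345.0], [15, 16, 130], [0.854, -0.102, 0.08])
scene ([55.0, 352.0], [24, 16, 196], [0.732, -0.538, 0.08])
scene ([278.0, 365.0], [17, 9, 89], [0.911, -0.063, 0.08])
tall1 [0.278 0.25  0.12 ]
tall2 [0.668 0.431 0.12 ]
white [0.324 0.425 0.09 ]
bowl [0.767 0.139 0.055]
mug [0.552 0.487 0.088]
green [0.753 0.33  0.08 ]
turq [0.332 0.12  0.08 ]
hinge [ 0.58  -0.209  0.122]
edge [ 0.709 -0.033  0.122]
```

View pics/a.png

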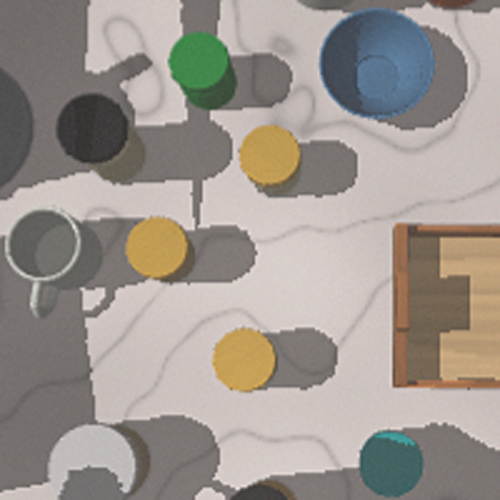

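View pics/b.png

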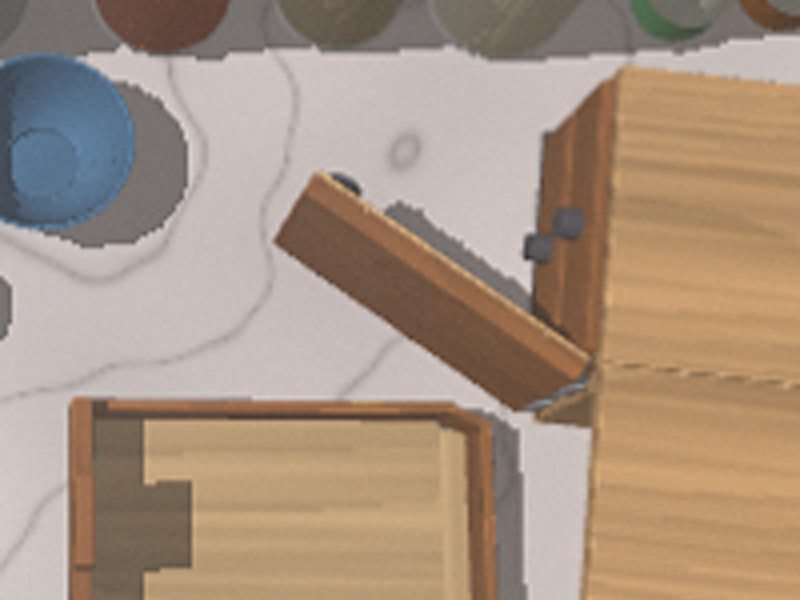

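View pics/e.png

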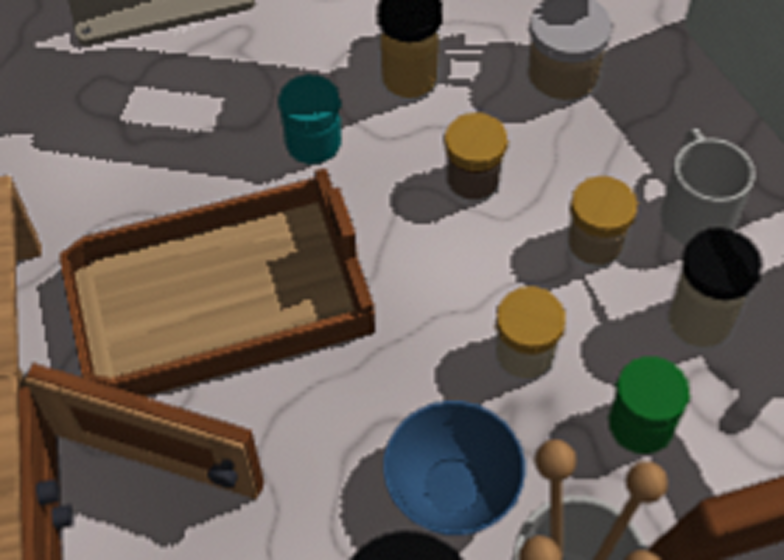

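```bash
python3 - <<'E'
from h import *
c=cam('top')
b=cv2.resize(c['image'][180:270,328:478],None,fx=5.3,fy=5.3,interpolation=cv2.INTER_CUBIC)
cv2.imwrite('pics/f.png',b);print(b.shape)
E
```

```text
(477, 795, 3)
```

View pics/f.png

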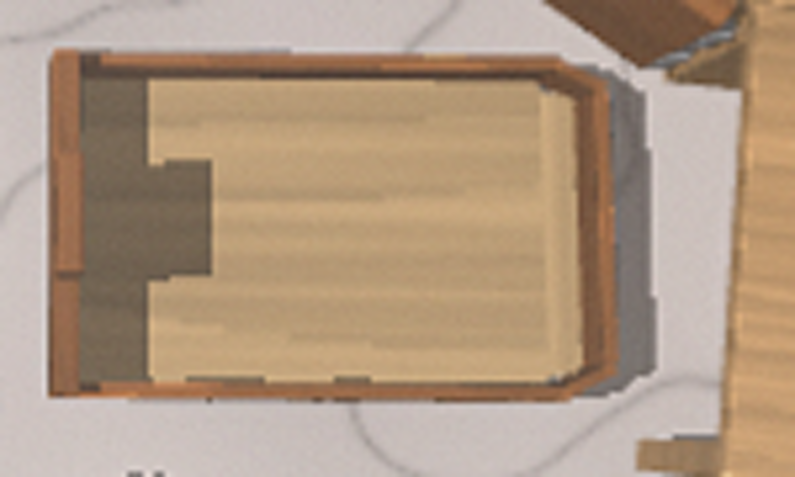

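```bash
python3 - <<'E'
from h import *
c=cam('top')
f=lambda u,v,z:onz(c,328+(u+.5)/5.3-.5,180+(v+.5)/5.3-.5,z)
P={}
for n,u,v,z in[('FBtop',52,50,.058),('FBbot',50,397,.058),('end_t',609,100,.044),('end_b',617,360,.044),('side_t',560,56,.044),('side_b',570,400,.044),('grip_t',50,151,.1),('grip_b',50,271,.1),('roof_t',752,0,.126),('roof_b',720,477,.126),('jambfloor_b1',637,440,0),('jamb2',637,470,0),('jambtop',720,435,.112),('jt',665,80,0)]:
    P[n]=f(u,v,z);print(n,P[n].round(4))
d=P['FBbot']-P['FBtop'];print('fb angle',np.degrees(np.arctan2(d[1],d[0])),np.linalg.norm(d))
d=P['end_b']-P['end_t'];print('end',np.degrees(np.arctan2(d[1],d[0])))
d=P['roof_b']-P['roof_t'];print('roof',np.degrees(np.arctan2(d[1],d[0])),np.linalg.norm(d))
E
```

```text
FBtop [0.5856 0.1176 0.058 ]
FBbot [0.4097 0.1175 0.058 ]
end_t [ 0.5653 -0.1709  0.044 ]
end_b [ 0.4317 -0.1707  0.044 ]
side_t [ 0.5881 -0.1462  0.044 ]
side_b [ 0.4113 -0.1462  0.044 ]
grip_t [0.5279 0.1198 0.1   ]
grip_b [0.4695 0.1194 0.1   ]
roof_t [ 0.6011 -0.2145  0.126 ]
roof_b [ 0.3757 -0.1903  0.126 ]
jambfloor_b1 [ 0.3913 -0.1941  0.    ]
jamb2 [ 0.3757 -0.1936  0.    ]
jambtop [ 0.3949 -0.1962  0.112 ]
jt [ 0.5839 -0.2158  0.    ]
fb angle -179.96161737718504 0.17593351719612746
end 179.91626307725275
roof 173.86018190399648 0.22665905922918028
```

Three brass jars are present, and the two views agree to 1–2 mm: A (0.436,0.274) is dark, B (0.553,0.370) is brown and C (0.654,0.253) is cream. The tray is square to the world axes, while the cupboard is turned about 6°. I'll start with A, turning the jaws along world x.

```bash
python3 -m handwheel '[{"dx":-3.6,"dy":-2.2,"dz":0,"roll":0.145,"jaw":-1},{"dx":-7.2,"dy":-4.4,"dz":0,"roll":0.29,"jaw":-1},{"dx":-10.8,"dy":-6.6,"dz":0,"roll":0.435,"jaw":-1},{"dx":-14.4,"dy":-8.8,"dz":0,"roll":0.58,"jaw":-1},{"dx":-18,"dy":-11,"dz":0,"roll":0.725,"jaw":-1},{"dx":-21.6,"dy":-13.2,"dz":0,"roll":0.87,"jaw":-1},{"dx":-25.4,"dy":-15.3,"dz":0,"roll":1.015,"jaw":-1},{"dx":-29.1,"dy":-17.5,"dz":0,"roll":1.162,"jaw":-1}]' 25; python3 -c "
from h import *
st()
for x in lids(cam('top')):print(x)"
```

```text
time: 1.15
tcp_pos: [0.4367, 0.2727, 0.2187]
ee_rot: [3.141, 0.0, 1.565]
ft_force: [0.3, 0.7, 0.2]
finger_gap: 0.0932
{'time': 1.15, 'joint_pos': [0.459, -0.101, 1.722, -0.0, 1.521, 0.465], 'tcp_pos': [0.437, 0.273, 0.219], 'ee_rot': [3.141, 0.0, 1.565], 'ft_force': [0.342, 0.724, 0.242], 'finger_gap': 0.093}
([287.0, 162.0], [24, 23, 444], [0.654, 0.253, 0.08])
```

```bash
python3 -c "
from h import *
for x in lids(cam('scene')):print(x) if x[0][0]>320 else 0"; python3 -m handwheel '[{"dx":0.1,"dy":0,"dz":3,"roll":0,"jaw":-1},{"dx":0.1,"dy":0,"dz":6,"roll":0,"jaw":-1},{"dx":0.1,"dy":0,"dz":9,"roll":0,"jaw":-1},{"dx":0.1,"dy":0,"dz":12,"roll":0,"jaw":-1},{"dx":0.1,"dy":0,"dz":14.5,"roll":0,"jaw":-1},{"dx":0.1,"dy":0,"dz":16.5,"roll":0,"jaw":-1},{"dx":0.1,"dy":0,"dz":17.6,"roll":0,"jaw":-1},{"dx":0.1,"dy":0,"dz":17.6,"roll":0,"jaw":-1}]'
python3 -m handwheel '[{"dx":0,"dy":0,"dz":0,"roll":0,"jaw":1},{"dx":0,"dy":0,"dz":0,"roll":0,"jaw":1},{"dx":0,"dy":0,"dz":0,"roll":0,"jaw":1},{"dx":0,"dy":0,"dz":0,"roll":0,"jaw":1},{"dx":0,"dy":0,"dz":0,"roll":0,"jaw":1},{"dx":0,"dy":0,"dz":0,"roll":0,"jaw":1},{"dx":0,"dy":0,"dz":0,"roll":0,"jaw":1},{"dx":0,"dy":0,"dz":0,"roll":0,"jaw":1}]' 25
```

```text
([350.0, 169.0], [22, 16, 285], [0.435, 0.274, 0.08])
([396.0, 192.0], [22, 18, 319], [0.552, 0.37, 0.08])
([369.0, 232.0], [24, 21, 389], [0.654, 0.252, 0.08])
time: 2.05
tcp_pos: [0.4372, 0.2708, 0.041]
ee_rot: [-3.14, 0.003, 1.562]
ft_force: [0.2, 0.8, -0.1]
finger_gap: 0.0925
time: 2.85
tcp_pos: [0.4377, 0.2711, 0.0419]
ee_rot: [-3.141, 0.002, 1.562]
ft_force: [-1.8, -0.8, 7.1]
finger_gap: 0.066
```

```bash
python3 -m handwheel '[{"dx":0,"dy":0,"dz":-1,"roll":0,"jaw":1},{"dx":0,"dy":0,"dz":-3,"roll":0,"jaw":1},{"dx":0,"dy":0,"dz":-5,"roll":0,"jaw":1},{"dx":0,"dy":0,"dz":-7,"roll":0,"jaw":1},{"dx":0,"dy":0,"dz":-9,"roll":0,"jaw":1},{"dx":0,"dy":0,"dz":-11,"roll":0,"jaw":1},{"dx":0,"dy":0,"dz":-13,"roll":0,"jaw":1},{"dx":0,"dy":0,"dz":-13,"roll":0,"jaw":1}]'
python3 -m handwheel '[{"dx":-2,"dy":0.8,"dz":0,"roll":0,"jaw":1},{"dx":-5,"dy":1.6,"dz":0,"roll":0,"jaw":1},{"dx":-8,"dy":2.4,"dz":0,"roll":0,"jaw":1},{"dx":-11,"dy":3.2,"dz":0,"roll":0,"jaw":1},{"dx":-14,"dy":4,"dz":0,"roll":0,"jaw":1},{"dx":-17,"dy":4.8,"dz":0,"roll":0,"jaw":1},{"dx":-19,"dy":5.6,"dz":0,"roll":0,"jaw":1},{"dx":-20,"dy":6.2,"dz":0,"roll":0,"jaw":1}]'
python3 -m handwheel '[{"dx":-2,"dy":0,"dz":0,"roll":0,"jaw":1},{"dx":-5,"dy":0,"dz":0,"roll":0,"jaw":1},{"dx":-8,"dy":0,"dz":0,"roll":0,"jaw":1},{"dx":-11,"dy":0,"dz":0,"roll":0,"jaw":1},{"dx":-14,"dy":0,"dz":0,"roll":0,"jaw":1},{"dx":-17,"dy":0,"dz":0,"roll":0,"jaw":1},{"dx":-19,"dy":0,"dz":0,"roll":0,"jaw":1},{"dx":-19.6,"dy":0,"dz":0,"roll":0,"jaw":1}]'
```

```text
time: 3.65
tcp_pos: [0.4396, 0.2722, 0.1755]
ee_rot: [3.137, -0.0, 1.562]
ft_force: [1.0, 0.1, -1.4]
finger_gap: 0.0657
time: 4.45
tcp_pos: [0.4997, 0.07, 0.1747]
ee_rot: [3.139, 0.0, 1.56]
ft_force: [0.2, -0.1, -1.9]
finger_gap: 0.0657
time: 5.25
tcp_pos: [0.4973, -0.1273, 0.174]
ee_rot: [3.139, 0.0, 1.559]
ft_force: [0.2, 0.5, -0.7]
finger_gap: 0.0651
```

```bash
python3 -c "
from h import *
for n in ('scene','wrist'):
  c=cam(n);cv2.imwrite('pics/'+n+'1.png',c['image'])
"
```

```text
(no output)
```

View pics/scene1.png

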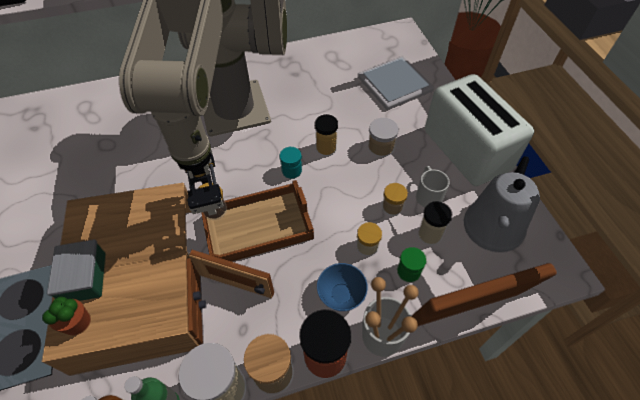

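View pics/wrist1.png

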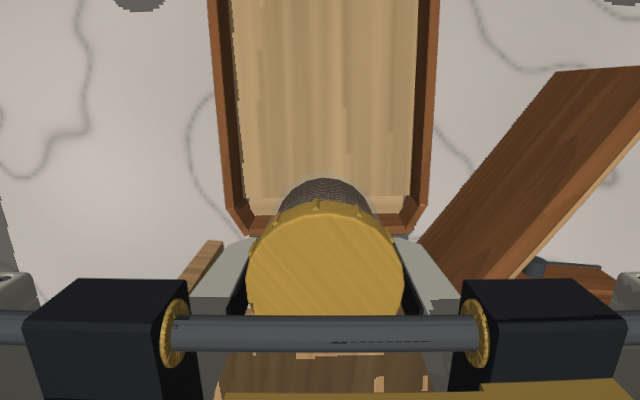

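The jar is held squarely over the +x end of the tray, so I'm lowering it.

```bash
python3 -m handwheel '[{"dx":0.2,"dy":0.1,"dz":2.5,"roll":0,"jaw":1},{"dx":0.4,"dy":0.1,"dz":5,"roll":0,"jaw":1},{"dx":0.5,"dy":0.1,"dz":7.5,"roll":0,"jaw":1},{"dx":0.5,"dy":0.1,"dz":9.5,"roll":0,"jaw":1},{"dx":0.5,"dy":0.1,"dz":11,"roll":0,"jaw":1},{"dx":0.5,"dy":0.1,"dz":11.7,"roll":0,"jaw":1},{"dx":0.5,"dy":0.1,"dz":12.2,"roll":0,"jaw":1},{"dx":0.5,"dy":0.1,"dz":12.2,"roll":0,"jaw":1}]'
```

```text
time: 6.15
tcp_pos: [0.4989, -0.1208, 0.0521]
ee_rot: [3.139, -0.0, 1.559]
ft_force: [-0.2, 0.6, -1.5]
finger_gap: 0.0657
```

```bash
python3 -m handwheel '[{"dx":0,"dy":0,"dz":0.1,"roll":0,"jaw":1},{"dx":0,"dy":0,"dz":0.15,"roll":0,"jaw":1},{"dx":0,"dy":0,"dz":0.15,"roll":0,"jaw":1},{"dx":0,"dy":0,"dz":0.15,"roll":0,"jaw":-1},{"dx":0,"dy":0,"dz":0.15,"roll":0,"jaw":-1},{"dx":0,"dy":0,"dz":0.15,"roll":0,"jaw":-1},{"dx":0,"dy":0,"dz":0.15,"roll":0,"jaw":-1},{"dx":0,"dy":0,"dz":0.15,"roll":0,"jaw":-1}]'
python3 -m handwheel '[{"dx":0,"dy":0,"dz":-1,"roll":0,"jaw":-1},{"dx":0,"dy":0,"dz":-3,"roll":0,"jaw":-1},{"dx":0,"dy":0,"dz":-6,"roll":0,"jaw":-1},{"dx":0,"dy":0,"dz":-9,"roll":0,"jaw":-1},{"dx":0,"dy":0,"dz":-12,"roll":0,"jaw":-1},{"dx":0,"dy":0,"dz":-14,"roll":0,"jaw":-1},{"dx":0,"dy":0,"dz":-14.5,"roll":0,"jaw":-1},{"dx":0,"dy":0,"dz":-14.5,"roll":0,"jaw":-1}]'
python3 -c "
from h import *
for n in('scene','top'):
  c=cam(n)
  for x in lids(c):print(n,x) if x[0][0]>180 and x[0][1]>100 else 0
  cv2.imwrite('pics/'+n+'2.png',c['image'])"
```

```text
time: 6.95
tcp_pos: [0.4989, -0.1209, 0.0507]
ee_rot: [3.139, -0.0, 1.559]
ft_force: [-0.4, -0.2, 0.3]
finger_gap: 0.0926
time: 7.75
tcp_pos: [0.4992, -0.1211, 0.1968]
ee_rot: [3.137, 0.0, 1.559]
ft_force: [0.0, -0.5, -0.1]
finger_gap: 0.0929
scene ([396.0, 192.0], [22, 18, 320], [0.552, 0.37, 0.08])
scene ([181.0, 217.0], [8, 18, 107], [0.455, -0.222, 0.08])
scene ([221.0, 219.0], [24, 19, 360], [0.494, -0.118, 0.08])
scene ([369.0, 232.0], [24, 21, 389], [0.654, 0.252, 0.08])
scene ([262.0, 344.0], [31, 22, 317], [0.856, -0.087, 0.08])
scene ([275.0, 369.0], [21, 21, 205], [0.918, -0.071, 0.08])
top ([287.0, 162.0], [24, 23, 440], [0.654, 0.253, 0.08])
top ([242.0, 199.0], [24, 23, 450], [0.553, 0.369, 0.08])
top ([428.0, 220.0], [26, 25, 520], [0.501, -0.119, 0.08])
```

View pics/top2.png

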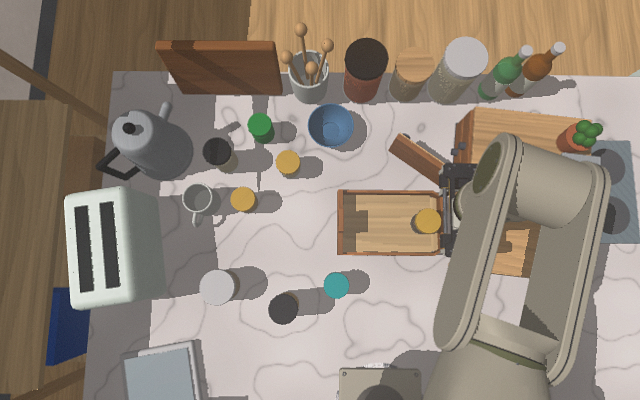

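```bash
python3 -m handwheel '[{"dx":3,"dy":0.3,"dz":0,"roll":0,"jaw":-1},{"dx":7,"dy":0.7,"dz":0,"roll":0,"jaw":-1},{"dx":11,"dy":1.1,"dz":0,"roll":0,"jaw":-1},{"dx":15,"dy":1.5,"dz":0,"roll":0,"jaw":-1},{"dx":19,"dy":1.9,"dz":0,"roll":0,"jaw":-1},{"dx":23,"dy":2.3,"dz":0,"roll":0,"jaw":-1},{"dx":27,"dy":2.7,"dz":0,"roll":-0.01,"jaw":-1},{"dx":30,"dy":3,"dz":0,"roll":-0.01,"jaw":-1}]'
python3 -m handwheel '[{"dx":3,"dy":0.3,"dz":0,"roll":0,"jaw":-1},{"dx":6,"dy":0.6,"dz":0,"roll":0,"jaw":-1},{"dx":9,"dy":0.9,"dz":0,"roll":0,"jaw":-1},{"dx":12,"dy":1.2,"dz":0,"roll":0,"jaw":-1},{"dx":15,"dy":1.5,"dz":0,"roll":0,"jaw":-1},{"dx":17.5,"dy":1.7,"dz":0,"roll":0,"jaw":-1},{"dx":19.2,"dy":1.7,"dz":0,"roll":0,"jaw":-1},{"dx":19.2,"dy":1.7,"dz":0,"roll":0,"jaw":-1}]'
python3 -c "
from h import *
for n in('scene','top'):
  c=cam(n)
  for x in lids(c):print(n,x) if x[0][0]>180 and x[0][1]>100 else 0"
```

```text
time: 8.65
tcp_pos: [0.5302, 0.1811, 0.1926]
ee_rot: [-3.139, -0.001, 1.571]
ft_force: [1.0, -0.2, 0.8]
finger_gap: 0.0929
time: 9.45
tcp_pos: [0.5457, 0.3746, 0.19]
ee_rot: [-3.136, 0.001, 1.573]
ft_force: [0.7, -0.5, 1.0]
finger_gap: 0.0932
scene ([396.0, 192.0], [22, 18, 320], [0.552, 0.37, 0.08])
scene ([371.0, 233.0], [22, 21, 309], [0.658, 0.256, 0.08])
scene ([254.0, 349.0], [17, 18, 162], [0.861, -0.107, 0.08])
scene ([275.0, 363.0], [27, 21, 213], [0.906, -0.068, 0.08])
top ([286.0, 160.0], [23, 23, 348], [0.658, 0.257, 0.08])
top ([249.0, 195.0], [12, 17, 112], [0.563, 0.351, 0.08])
```

```bash
python3 -m handwheel '[{"dx":-0.4,"dy":0.7,"dz":2,"roll":0,"jaw":-1},{"dx":-0.4,"dy":0.7,"dz":4.5,"roll":0,"jaw":-1},{"dx":-0.4,"dy":0.7,"dz":7,"roll":0,"jaw":-1},{"dx":-0.4,"dy":0.7,"dz":9.5,"roll":0,"jaw":-1},{"dx":-0.4,"dy":0.7,"dz":12,"roll":0,"jaw":-1},{"dx":-0.4,"dy":0.7,"dz":14,"roll":0,"jaw":-1},{"dx":-0.4,"dy":0.7,"dz":14.8,"roll":0,"jaw":-1},{"dx":-0.4,"dy":0.7,"dz":14.8,"roll":0,"jaw":-1}]'
python3 -m handwheel '[{"dx":0,"dy":0,"dz":0,"roll":0,"jaw":1},{"dx":0,"dy":0,"dz":0,"roll":0,"jaw":1},{"dx":0,"dy":0,"dz":0,"roll":0,"jaw":1},{"dx":0,"dy":0,"dz":0,"roll":0,"jaw":1},{"dx":0,"dy":0,"dz":0,"roll":0,"jaw":1},{"dx":0,"dy":0,"dz":0,"roll":0,"jaw":1},{"dx":0,"dy":0,"dz":0,"roll":0,"jaw":1},{"dx":0,"dy":0,"dz":0,"roll":0,"jaw":1}]' 30
```

```text
time: 10.35
tcp_pos: [0.5516, 0.3667, 0.0409]
ee_rot: [-3.134, 0.003, 1.571]
ft_force: [-0.1, 0.9, 0.7]
finger_gap: 0.0928
time: 11.15
tcp_pos: [0.5523, 0.367, 0.042]
ee_rot: [-3.135, 0.002, 1.571]
ft_force: [-0.6, -0.3, 5.7]
finger_gap: 0.0656
```

```bash
python3 -m handwheel '[{"dx":0,"dy":0,"dz":-1,"roll":0,"jaw":1},{"dx":0,"dy":0,"dz":-3,"roll":0,"jaw":1},{"dx":0,"dy":0,"dz":-5,"roll":0,"jaw":1},{"dx":0,"dy":0,"dz":-7,"roll":0,"jaw":1},{"dx":0,"dy":0,"dz":-9,"roll":0,"jaw":1},{"dx":0,"dy":0,"dz":-11,"roll":0,"jaw":1},{"dx":0,"dy":0,"dz":-13,"roll":0,"jaw":1},{"dx":0,"dy":0,"dz":-14,"roll":0,"jaw":1}]'
python3 -m handwheel '[{"dx":-2,"dy":-0.5,"dz":0,"roll":0,"jaw":1},{"dx":-5,"dy":-1,"dz":0,"roll":0,"jaw":1},{"dx":-8,"dy":-1.5,"dz":0,"roll":0,"jaw":1},{"dx":-11,"dy":-2,"dz":0,"roll":0,"jaw":1},{"dx":-14,"dy":-2.5,"dz":0,"roll":0,"jaw":1},{"dx":-17,"dy":-3,"dz":0,"roll":0,"jaw":1},{"dx":-19,"dy":-3.5,"dz":0,"roll":0,"jaw":1},{"dx":-20,"dy":-4,"dz":0,"roll":0,"jaw":1}]'
python3 -m handwheel '[{"dx":-2,"dy":-0.5,"dz":0,"roll":0,"jaw":1},{"dx":-5,"dy":-1,"dz":0,"roll":0,"jaw":1},{"dx":-8,"dy":-1.4,"dz":0,"roll":0,"jaw":1},{"dx":-11,"dy":-1.4,"dz":0,"roll":0,"jaw":1},{"dx":-14,"dy":-1.4,"dz":0,"roll":0,"jaw":1},{"dx":-17,"dy":-1.4,"dz":0,"roll":0,"jaw":1},{"dx":-19,"dy":-1.4,"dz":0,"roll":0,"jaw":1},{"dx":-20.5,"dy":-1.4,"dz":0,"roll":0,"jaw":1}]'
python3 -c "
from h import *
c=cam('wrist');cv2.imwrite('pics/w3.png',c['image']);print(lids(c)[:0])
for n in('scene','top'):
  c=cam(n)
  for x in lids(c):print(n,x) if x[0][0]>180 and x[0][1]>100 else 0"
```

```text
time: 11.95
tcp_pos: [0.5536, 0.3677, 0.1842]
ee_rot: [-3.137, 0.001, 1.571]
ft_force: [1.0, 0.4, -1.7]
finger_gap: 0.0656
time: 12.75
tcp_pos: [0.5129, 0.166, 0.1841]
ee_rot: [-3.136, 0.002, 1.569]
ft_force: [0.4, 0.6, -1.6]
finger_gap: 0.0656
time: 13.55
tcp_pos: [0.4983, -0.0398, 0.1843]
ee_rot: [-3.135, 0.002, 1.569]
ft_force: [-0.5, 0.1, -2.3]
finger_gap: 0.0652
[]
scene ([369.0, 233.0], [24, 20, 382], [0.655, 0.252, 0.08])
scene ([263.0, 342.0], [31, 17, 203], [0.852, -0.084, 0.08])
scene ([280.0, 364.0], [21, 21, 195], [0.911, -0.058, 0.08])
top ([287.0, 162.0], [24, 23, 441], [0.654, 0.253, 0.08])
top ([398.0, 215.0], [8, 22, 145], [0.515, -0.041, 0.08])
```

View pics/w3.png

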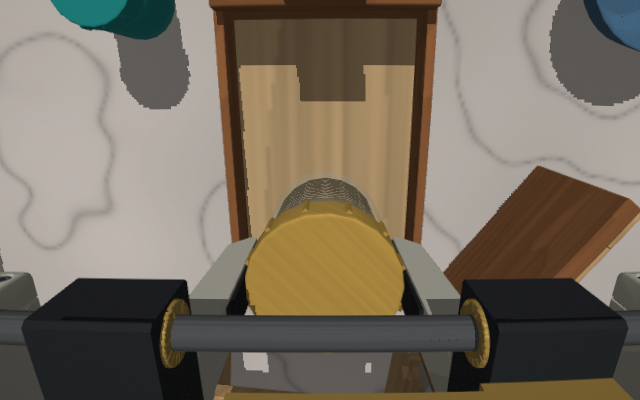

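```bash
python3 -m handwheel '[{"dx":-0.5,"dy":0,"dz":2.5,"roll":0,"jaw":1},{"dx":-0.5,"dy":0,"dz":5,"roll":0,"jaw":1},{"dx":-0.5,"dy":0,"dz":7.5,"roll":0,"jaw":1},{"dx":-0.5,"dy":0,"dz":10,"roll":0,"jaw":1},{"dx":-0.5,"dy":0,"dz":11.5,"roll":0,"jaw":1},{"dx":-0.5,"dy":0,"dz":12.7,"roll":0,"jaw":1},{"dx":-0.5,"dy":0,"dz":13.2,"roll":0,"jaw":1},{"dx":-0.5,"dy":0,"dz":13.3,"roll":0,"jaw":1}]'
```

```text
time: 14.5
tcp_pos: [0.4978, -0.0439, 0.0513]
ee_rot: [-3.135, 0.001, 1.568]
ft_force: [-0.2, -0.5, -1.6]
finger_gap: 0.0651
```

```bash
python3 -m handwheel '[{"dx":0,"dy":0,"dz":0.1,"roll":0,"jaw":1},{"dx":0,"dy":0,"dz":0.1,"roll":0,"jaw":1},{"dx":0,"dy":0,"dz":0.1,"roll":0,"jaw":1},{"dx":0,"dy":0,"dz":0.1,"roll":0,"jaw":-1},{"dx":0,"dy":0,"dz":0.1,"roll":0,"jaw":-1},{"dx":0,"dy":0,"dz":0.1,"roll":0,"jaw":-1},{"dx":0,"dy":0,"dz":0.1,"roll":0,"jaw":-1},{"dx":0,"dy":0,"dz":0.1,"roll":0,"jaw":-1}]'
python3 -m handwheel '[{"dx":0,"dy":0,"dz":-1,"roll":0,"jaw":-1},{"dx":0,"dy":0,"dz":-3,"roll":0,"jaw":-1},{"dx":0,"dy":0,"dz":-6,"roll":0,"jaw":-1},{"dx":0,"dy":0,"dz":-9,"roll":0,"jaw":-1},{"dx":0,"dy":0,"dz":-12,"roll":0,"jaw":-1},{"dx":0,"dy":0,"dz":-14,"roll":0,"jaw":-1},{"dx":0,"dy":0,"dz":-14.5,"roll":0,"jaw":-1},{"dx":0,"dy":0,"dz":-14.5,"roll":0,"jaw":-1}]'
python3 -m handwheel '[{"dx":3,"dy":1.6,"dz":0,"roll":0,"jaw":-1},{"dx":6,"dy":3.2,"dz":0,"roll":0,"jaw":-1},{"dx":9,"dy":4.8,"dz":0,"roll":0,"jaw":-1},{"dx":12,"dy":6.4,"dz":0,"roll":0,"jaw":-1},{"dx":15,"dy":8,"dz":0,"roll":0,"jaw":-1},{"dx":18,"dy":9.6,"dz":0,"roll":0,"jaw":-1},{"dx":20,"dy":11,"dz":0,"roll":0,"jaw":-1},{"dx":21,"dy":12,"dz":0,"roll":0,"jaw":-1}]'
python3 -c "
from h import *
for n in('scene','top'):
  c=cam(n)
  for x in lids(c):print(n,x) if x[0][0]>180 and x[0][1]>100 else 0
  cv2.imwrite('pics/'+n+'4.png',c['image'])"
```

```text
time: 15.3
tcp_pos: [0.4978, -0.044, 0.0504]
ee_rot: [-3.135, 0.001, 1.568]
ft_force: [0.2, -0.1, 0.3]
finger_gap: 0.0928
time: 16.1
tcp_pos: [0.4993, -0.0439, 0.1964]
ee_rot: [-3.138, 0.002, 1.568]
ft_force: [0.3, 0.1, 0.0]
finger_gap: 0.0929
time: 16.9
tcp_pos: [0.6192, 0.1678, 0.1929]
ee_rot: [-3.134, 0.002, 1.57]
ft_force: [0.0, 0.2, 0.3]
finger_gap: 0.093
scene ([249.0, 211.0], [24, 20, 375], [0.492, -0.041, 0.08])
scene ([221.0, 219.0], [24, 19, 375], [0.493, -0.119, 0.08])
scene ([369.0, 233.0], [24, 20, 384], [0.655, 0.252, 0.08])
scene ([267.0, 345.0], [30, 23, 284], [0.862, -0.077, 0.08])
scene ([274.0, 366.0], [38, 30, 374], [0.911, -0.071, 0.08])
top ([295.0, 160.0], [8, 18, 92], [0.658, 0.232, 0.08])
top ([403.0, 220.0], [16, 25, 288], [0.502, -0.054, 0.08])
top ([428.0, 221.0], [26, 26, 524], [0.5, -0.119, 0.08])
```

View pics/scene4.png

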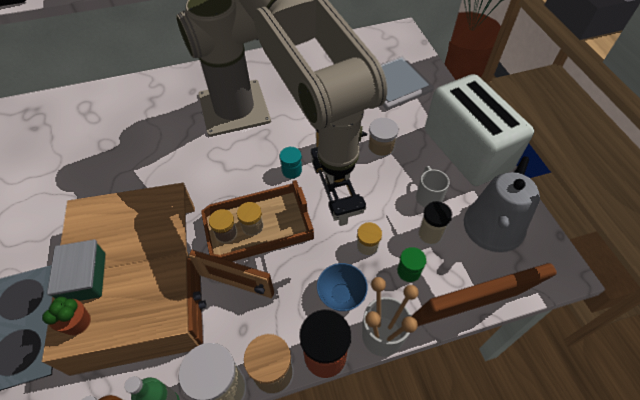

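View pics/top4.png

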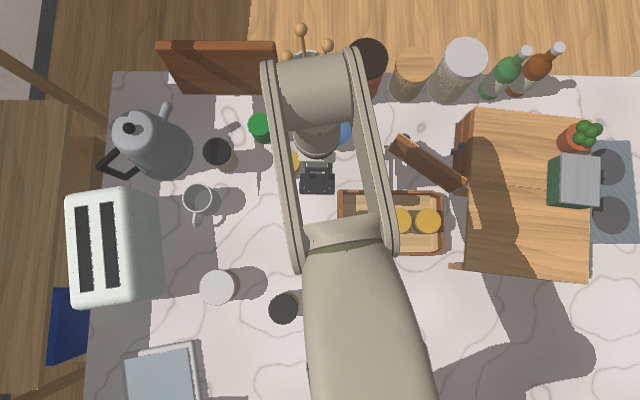

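```bash
python3 -m handwheel '[{"dx":2,"dy":0.8,"dz":0,"roll":0,"jaw":-1},{"dx":4,"dy":1.6,"dz":0,"roll":0,"jaw":-1},{"dx":6,"dy":2.4,"dz":0,"roll":0,"jaw":-1},{"dx":7.5,"dy":3,"dz":0,"roll":0,"jaw":-1},{"dx":8.2,"dy":3.5,"dz":0,"roll":0,"jaw":-1},{"dx":8.3,"dy":3.5,"dz":1,"roll":0,"jaw":-1},{"dx":8.3,"dy":3.5,"dz":3,"roll":0,"jaw":-1},{"dx":8.3,"dy":3.5,"dz":5,"roll":0,"jaw":-1}]'
python3 -c "
from h import *
for n in('scene','top'):
  c=cam(n)
  for x in lids(c):print(n,x) if x[0][0]>180 and x[0][1]>100 else 0"
```

```text
time: 17.8
tcp_pos: [0.6537, 0.2487, 0.1412]
ee_rot: [-3.134, 0.003, 1.569]
ft_force: [-0.3, 0.3, 0.6]
finger_gap: 0.0931
scene ([250.0, 211.0], [24, 20, 342], [0.491, -0.038, 0.08])
scene ([365.0, 234.0], [18, 19, 216], [0.656, 0.24, 0.08])
scene ([375.0, 317.0], [8, 11, 61], [0.874, 0.184, 0.08])
scene ([262.0, 346.0], [39, 31, 458], [0.862, -0.087, 0.08])
scene ([275.0, 367.0], [28, 23, 228], [0.913, -0.07, 0.08])
scene ([257.0, 376.0], [14, 14, 68], [0.92, -0.112, 0.08])
top ([397.0, 221.0], [24, 25, 444], [0.498, -0.038, 0.08])
```

```bash
python3 -m handwheel '[{"dx":0.3,"dy":0,"dz":2,"roll":0,"jaw":-1},{"dx":0.5,"dy":0,"dz":4,"roll":0,"jaw":-1},{"dx":0.5,"dy":0,"dz":6,"roll":0,"jaw":-1},{"dx":0.5,"dy":0,"dz":8,"roll":0,"jaw":-1},{"dx":0.5,"dy":0,"dz":9.5,"roll":0,"jaw":-1},{"dx":0.5,"dy":0,"dz":9.9,"roll":0,"jaw":-1},{"dx":0.5,"dy":0,"dz":9.9,"roll":0,"jaw":-1},{"dx":0.5,"dy":0,"dz":9.9,"roll":0,"jaw":-1}]'
python3 -m handwheel '[{"dx":0,"dy":0,"dz":0,"roll":0,"jaw":1},{"dx":0,"dy":0,"dz":0,"roll":0,"jaw":1},{"dx":0,"dy":0,"dz":0,"roll":0,"jaw":1},{"dx":0,"dy":0,"dz":0,"roll":0,"jaw":1},{"dx":0,"dy":0,"dz":0,"roll":0,"jaw":1},{"dx":0,"dy":0,"dz":0,"roll":0,"jaw":1},{"dx":0,"dy":0,"dz":0,"roll":0,"jaw":1},{"dx":0,"dy":0,"dz":0,"roll":0,"jaw":1}]' 30
python3 -m handwheel '[{"dx":0,"dy":0,"dz":-1,"roll":0,"jaw":1},{"dx":0,"dy":0,"dz":-3,"roll":0,"jaw":1},{"dx":0,"dy":0,"dz":-5,"roll":0,"jaw":1},{"dx":0,"dy":0,"dz":-7,"roll":0,"jaw":1},{"dx":0,"dy":0,"dz":-9,"roll":0,"jaw":1},{"dx":0,"dy":0,"dz":-11,"roll":0,"jaw":1},{"dx":0,"dy":0,"dz":-13,"roll":0,"jaw":1},{"dx":0,"dy":0,"dz":-14,"roll":0,"jaw":1}]'
```

```text
time: 18.7
tcp_pos: [0.6505, 0.2526, 0.0396]
ee_rot: [-3.128, 0.004, 1.569]
ft_force: [0.2, -1.0, -0.3]
finger_gap: 0.093
time: 19.5
tcp_pos: [0.6512, 0.2527, 0.0404]
ee_rot: [-3.13, 0.004, 1.569]
ft_force: [2.8, 0.3, 6.1]
finger_gap: 0.0656
time: 20.3
tcp_pos: [0.6527, 0.2534, 0.182]
ee_rot: [-3.13, 0.004, 1.569]
ft_force: [1.3, 0.1, -1.8]
finger_gap: 0.0654
```

```bash
python3 -m handwheel '[{"dx":-2,"dy":-1.5,"dz":0,"roll":0,"jaw":1},{"dx":-5,"dy":-3.5,"dz":0,"roll":0,"jaw":1},{"dx":-8,"dy":-5.5,"dz":0,"roll":0,"jaw":1},{"dx":-11,"dy":-7.5,"dz":0,"roll":0,"jaw":1},{"dx":-14,"dy":-9.5,"dz":0,"roll":0,"jaw":1},{"dx":-17,"dy":-11.5,"dz":0,"roll":0,"jaw":1},{"dx":-19,"dy":-13.5,"dz":0,"roll":0,"jaw":1},{"dx":-21,"dy":-15,"dz":0,"roll":0,"jaw":1}]'
python3 -m handwheel '[{"dx":-0.8,"dy":-0.2,"dz":0,"roll":0,"jaw":1},{"dx":-0.8,"dy":-0.2,"dz":0,"roll":0,"jaw":1},{"dx":-0.8,"dy":-0.2,"dz":2,"roll":0,"jaw":1},{"dx":-0.8,"dy":-0.2,"dz":4,"roll":0,"jaw":1},{"dx":-0.8,"dy":-0.2,"dz":6,"roll":0,"jaw":1},{"dx":-0.8,"dy":-0.2,"dz":7,"roll":0,"jaw":1},{"dx":-0.8,"dy":-0.2,"dz":7,"roll":0,"jaw":1},{"dx":-0.8,"dy":-0.2,"dz":7,"roll":0,"jaw":1}]'
python3 -c "
from h import *
for n in('scene','top'):
  c=cam(n)
  for x in lids(c):print(n,x) if x[0][0]>180 and x[0][1]>100 else 0
  cv2.imwrite('pics/'+n+'5.png',c['image'])"
```

```text
time: 21.1
tcp_pos: [0.5002, 0.0427, 0.1834]
ee_rot: [-3.128, 0.003, 1.569]
ft_force: [-0.1, 0.2, -2.6]
finger_gap: 0.0651
time: 21.9
tcp_pos: [0.4976, 0.0349, 0.1139]
ee_rot: [-3.128, 0.003, 1.569]
ft_force: [-0.3, -0.1, -1.7]
finger_gap: 0.0653
scene ([262.0, 345.0], [38, 26, 351], [0.858, -0.088, 0.08])
scene ([283.0, 364.0], [11, 16, 95], [0.913, -0.051, 0.08])
```

View pics/scene5.png

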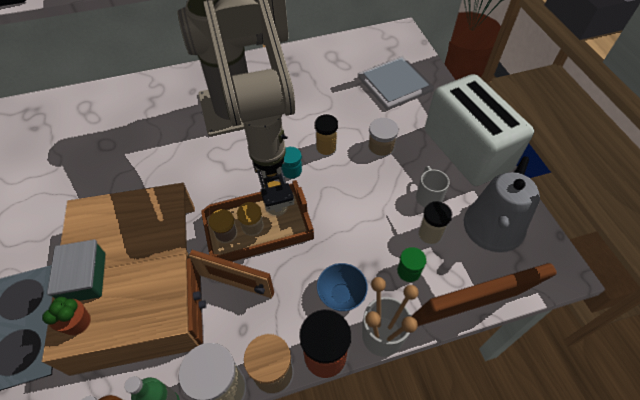

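```bash
python3 -m handwheel '[{"dx":0,"dy":0,"dz":2,"roll":0,"jaw":1},{"dx":0,"dy":0,"dz":4,"roll":0,"jaw":1},{"dx":0,"dy":0,"dz":5.5,"roll":0,"jaw":1},{"dx":0,"dy":0,"dz":6.2,"roll":0,"jaw":1},{"dx":0,"dy":0,"dz":6.5,"roll":0,"jaw":1},{"dx":0,"dy":0,"dz":6.5,"roll":0,"jaw":1},{"dx":0,"dy":0,"dz":6.5,"roll":0,"jaw":1},{"dx":0,"dy":0,"dz":6.5,"roll":0,"jaw":1}]'
python3 -m handwheel '[{"dx":0,"dy":0,"dz":0,"roll":0,"jaw":-1},{"dx":0,"dy":0,"dz":0,"roll":0,"jaw":-1},{"dx":0,"dy":0,"dz":0,"roll":0,"jaw":-1},{"dx":0,"dy":0,"dz":0,"roll":0,"jaw":-1},{"dx":0,"dy":0,"dz":0,"roll":0,"jaw":-1},{"dx":0,"dy":0,"dz":0,"roll":0,"jaw":-1},{"dx":0,"dy":0,"dz":0,"roll":0,"jaw":-1},{"dx":0,"dy":0,"dz":0,"roll":0,"jaw":-1}]'
python3 -m handwheel '[{"dx":0,"dy":0,"dz":-1,"roll":0,"jaw":-1},{"dx":0,"dy":0,"dz":-3,"roll":0,"jaw":-1},{"dx":0,"dy":0,"dz":-6,"roll":0,"jaw":-1},{"dx":0,"dy":0,"dz":-9,"roll":0,"jaw":-1},{"dx":0,"dy":0,"dz":-12,"roll":0,"jaw":-1},{"dx":0,"dy":0,"dz":-14,"roll":0,"jaw":-1},{"dx":0,"dy":0,"dz":-14.5,"roll":0,"jaw":-1},{"dx":0,"dy":0,"dz":-14.5,"roll":0,"jaw":-1}]'
```

```text
time: 22.8
tcp_pos: [0.4982, 0.0345, 0.0506]
ee_rot: [-3.131, 0.003, 1.569]
ft_force: [0.4, 1.2, -2.4]
finger_gap: 0.0653
time: 23.6
tcp_pos: [0.4981, 0.0345, 0.0506]
ee_rot: [-3.131, 0.003, 1.569]
ft_force: [-1.0, -0.1, -0.1]
finger_gap: 0.0929
time: 24.4
tcp_pos: [0.5003, 0.035, 0.1966]
ee_rot: [-3.133, 0.003, 1.569]
ft_force: [-0.8, 0.1, -0.1]
finger_gap: 0.0928
```

```bash
python3 -m handwheel '[{"dx":2,"dy":0,"dz":0,"roll":0.14,"jaw":-1},{"dx":4,"dy":0,"dz":0,"roll":0.28,"jaw":-1},{"dx":6,"dy":0,"dz":0,"roll":0.42,"jaw":-1},{"dx":7.7,"dy":-0.1,"dz":0,"roll":0.56,"jaw":-1},{"dx":7.7,"dy":-0.1,"dz":0,"roll":0.7,"jaw":-1},{"dx":7.7,"dy":-0.1,"dz":0,"roll":0.84,"jaw":-1},{"dx":7.7,"dy":-0.1,"dz":0,"roll":0.98,"jaw":-1},{"dx":7.7,"dy":-0.1,"dz":0,"roll":1.12,"jaw":-1}]'
python3 -m handwheel '[{"dx":0,"dy":0,"dz":0,"roll":0.14,"jaw":-1},{"dx":0,"dy":0,"dz":0,"roll":0.28,"jaw":-1},{"dx":0,"dy":0,"dz":0,"roll":0.42,"jaw":-1},{"dx":0,"dy":0,"dz":0,"roll":0.45,"jaw":-1},{"dx":0,"dy":0,"dz":0,"roll":0.45,"jaw":-0.4},{"dx":0,"dy":0,"dz":0,"roll":0.45,"jaw":0.35},{"dx":0,"dy":0,"dz":0,"roll":0.45,"jaw":0.35},{"dx":0,"dy":0,"dz":0,"roll":0.45,"jaw":0.35}]'
python3 -c "
from h import *
st()
for n in('scene','top','wrist'):
  c=cam(n)
  if n!='wrist':
   for x in lids(c):print(n,x) if x[0][0]>180 and x[0][1]>100 else 0
  cv2.imwrite('pics/'+n+'6.png',c['image'])"
```

```text
time: 25.2
tcp_pos: [0.4982, 0.1119, 0.1942]
ee_rot: [-3.14, 0.012, 0.443]
ft_force: [0.2, 0.2, -0.3]
finger_gap: 0.0927
time: 26.0
tcp_pos: [0.4982, 0.1119, 0.1941]
ee_rot: [3.138, 0.012, -0.005]
ft_force: [-0.2, 0.2, -0.1]
finger_gap: 0.0656
{'time': 26.0, 'joint_pos': [0.122, -0.087, 1.754, -0.002, 1.487, 1.699], 'tcp_pos': [0.498, 0.112, 0.194], 'ee_rot': [3.138, 0.012, -0.005], 'ft_force': [-0.178, 0.241, -0.112], 'finger_gap': 0.066}
scene ([262.0, 344.0], [32, 22, 305], [0.857, -0.087, 0.08])
scene ([278.0, 362.0], [25, 19, 197], [0.907, -0.061, 0.08])
top ([369.0, 230.0], [17, 6, 77], [0.475, 0.034, 0.08])
```

View pics/wrist6.png

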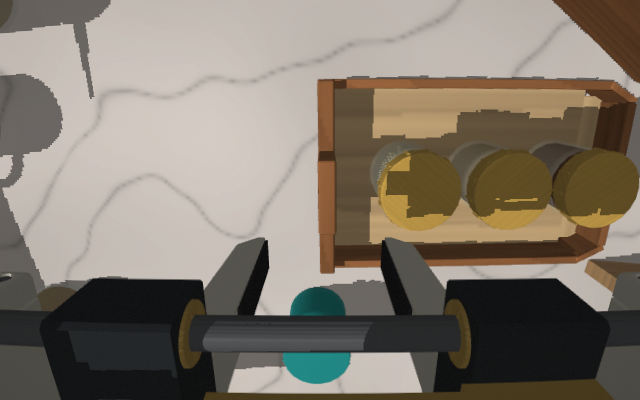

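View pics/top6.png

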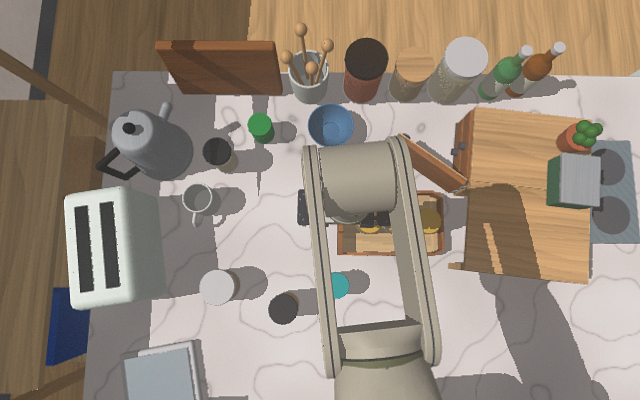

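The wrist view shows all three jars upright on the tray, with lids at (420,190), (510,190) and (596,188). The grip is at (327,150–212), and I'm measuring it now.

```bash
python3 -c "
from h import *
c=cam('wrist');i=c['image'][70:285,300:380]
cv2.imwrite('pics/g.png',cv2.resize(i,None,fx=2.7,fy=2.7,interpolation=cv2.INTER_CUBIC))
for u,v,z in [(317.5,151,.1),(317.5,212,.1),(334,151,.1),(334,212,.1),(318,80,.058),(319,272,.058)]: print(u,v,onz(c,u,v,z).round(4))
for p in [(420,190),(510,190),(596,188)]: print(onz(c,*p,.088).round(3))
st()
"
```

```text
317.5 151 [0.5354 0.1174 0.1   ]
317.5 212 [0.4878 0.118  0.1   ]
334 151 [0.5353 0.1052 0.1   ]
334 212 [0.4877 0.1052 0.1   ]
318 80 [0.5861 0.117  0.058 ]
319 272 [0.4121 0.1182 0.058 ]
[0.501 0.036 0.088]
[ 0.501 -0.038  0.088]
[ 0.502 -0.111  0.088]
{'time': 26.2, 'joint_pos': [0.122, -0.087, 1.754, -0.002, 1.487, 1.699], 'tcp_pos': [0.498, 0.112, 0.194], 'ee_rot': [3.138, 0.012, -0.006], 'ft_force': [0.623, 0.728, 0.639], 'finger_gap': 0.049}
```

View pics/g.png

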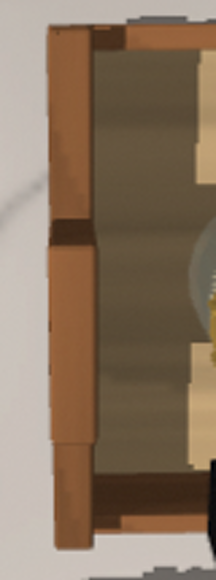

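```bash
python3 -m handwheel '[{"dx":0,"dy":0,"dz":0,"roll":0,"jaw":0.35},{"dx":0,"dy":0,"dz":0,"roll":0,"jaw":0.35},{"dx":0,"dy":0,"dz":3,"roll":0,"jaw":0.35},{"dx":0,"dy":0,"dz":6,"roll":0,"jaw":0.35},{"dx":0,"dy":0,"dz":9,"roll":0,"jaw":0.35},{"dx":0,"dy":0,"dz":11,"roll":0,"jaw":0.35},{"dx":0,"dy":0,"dz":12.3,"roll":0,"jaw":0.35},{"dx":0,"dy":0,"dz":12.5,"roll":0,"jaw":0.35}]'
python3 -m handwheel '[{"dx":0,"dy":0,"dz":0,"roll":0,"jaw":1},{"dx":0,"dy":0,"dz":0,"roll":0,"jaw":1},{"dx":0,"dy":0,"dz":0,"roll":0,"jaw":1},{"dx":0,"dy":0,"dz":0,"roll":0,"jaw":1},{"dx":0,"dy":0,"dz":0,"roll":0,"jaw":1},{"dx":0,"dy":0,"dz":0,"roll":0,"jaw":1},{"dx":0,"dy":0,"dz":0,"roll":0,"jaw":1},{"dx":0,"dy":0,"dz":0,"roll":0,"jaw":1}]' 25
```

```text
time: 27.0
tcp_pos: [0.4956, 0.1113, 0.0676]
ee_rot: [3.137, 0.015, -0.006]
ft_force: [0.4, -0.1, -0.3]
finger_gap: 0.0304
time: 27.8
tcp_pos: [0.4965, 0.111, 0.0688]
ee_rot: [3.137, 0.013, -0.006]
ft_force: [-1.0, -3.0, 6.2]
finger_gap: 0.0141
```

```bash
python3 - <<'E'
import cv2
i=cv2.imread('pics/top0.png')
cv2.imwrite('pics/k.png',cv2.resize(i[95:295,440:640],None,fx=3,fy=3,interpolation=cv2.INTER_CUBIC))
cv2.imwrite('pics/k2.png',cv2.resize(i[170:280,440:500],None,fx=5,fy=5,interpolation=cv2.INTER_CUBIC))
E
```

```text
(no output)
```

View pics/k.png

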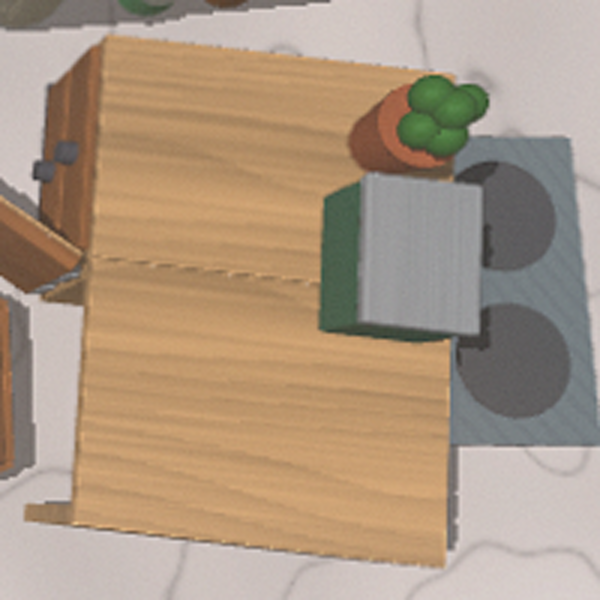

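View pics/k2.png

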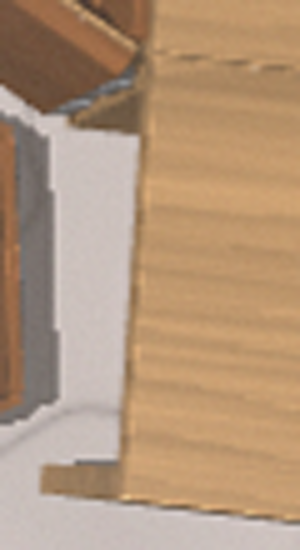

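```bash
python3 - <<'E'
from h import *
c=cam('top')
a=lambda u,v,z:onz(c,440+(u+.5)/3-.5,95+(v+.5)/3-.5,z)
b=lambda u,v,z:onz(c,440+(u+.5)/5-.5,170+(v+.5)/5-.5,z)
F1=a(105,38,.126);F2=a(74,523,.126);S=a(445,566,.126);sm=a(88,258,.126)
ang=lambda d:np.degrees(np.arctan2(d[1],d[0]))
print(F1,F2,S,sm);print('front',ang(F1-F2),np.linalg.norm(F1-F2),'side',ang(S-F2)+90,np.linalg.norm(S-F2),'seamfront',ang(sm-F2))
ji0=b(42,467,0);jo0=b(42,493,0);ji1=b(120,460,.112);ju0=b(70,122,0);ju1=b(138,135,.112)
for n,p in dict(ji0=ji0,jo0=jo0,ji1=ji1,ju0=ju0,ju1=ju1).items():
    print(n,p.round(4))
th=np.radians(-6.3);ex=np.array([np.sin(th),-np.cos(th)]);ey=np.array([np.cos(th),np.sin(th)])
for n,p in dict(F1=F1,F2=F2,S=S,sm=sm,ji0=ji0,jo0=jo0,ji1=ji1,ju0=ju0,ju1=ju1).items(): print(n,'u',(p[:2]@ex).round(4),'v',(p[:2]@ey).round(4))
E
```

```text
[ 0.79366748 -0.23662338  0.126     ] [ 0.37721127 -0.19252304  0.126     ] [ 0.3453483  -0.49588148  0.126     ] [ 0.59832011 -0.21317854  0.126     ]
front -6.044770200913431 0.4187846874805841 side -5.996023331975692 0.3050271978733793 seamfront -5.336956951285796
ji0 [ 0.3902 -0.1947  0.    ]
jo0 [ 0.3759 -0.1943  0.    ]
ji1 [ 0.3951 -0.1966  0.112 ]
ju0 [ 0.5859 -0.2174  0.    ]
ju1 [ 0.5597 -0.2124  0.112 ]
F1 u 0.1481 v 0.8148
F2 u 0.15 v 0.3961
S u 0.455 v 0.3977
sm u 0.1462 v 0.6181
ji0 u 0.1507 v 0.4092
jo0 u 0.1518 v 0.3949
ji1 u 0.1521 v 0.4143
ju0 u 0.1518 v 0.6062
ju1 u 0.1497 v 0.5796
```

The cupboard is turned −6.0° and its doorway centre is near (0.4865, −0.205). The grip has to shift about 21 mm in +x and the tray has to turn −6°.

```bash
python3 -m handwheel '[{"dx":0,"dy":0,"dz":0,"roll":0,"jaw":1},{"dx":0.3,"dy":0,"dz":0,"roll":0.015,"jaw":1},{"dx":0.6,"dy":0,"dz":0,"roll":0.03,"jaw":1},{"dx":0.9,"dy":0.1,"dz":0,"roll":0.05,"jaw":1},{"dx":1.3,"dy":0.1,"dz":0,"roll":0.07,"jaw":1},{"dx":1.7,"dy":0.2,"dz":0,"roll":0.09,"jaw":1},{"dx":2.05,"dy":0.2,"dz":0,"roll":0.105,"jaw":1},{"dx":2.05,"dy":0.2,"dz":0,"roll":0.105,"jaw":1}]' 55
python3 -c "
from h import *
st()
for n in('scene','top','wrist'):
  c=cam(n)
  cv2.imwrite('pics/'+n+'7.png',c['image'])"
```

```text
time: 28.65
tcp_pos: [0.5175, 0.1092, 0.0688]
ee_rot: [3.136, 0.012, -0.113]
ft_force: [-4.5, 1.6, 4.9]
finger_gap: 0.0132
{'time': 28.65, 'joint_pos': [0.113, 0.078, 1.827, -0.003, 1.249, 1.798], 'tcp_pos': [0.517, 0.109, 0.069], 'ee_rot': [3.136, 0.012, -0.113], 'ft_force': [-4.506, 1.615, 4.869], 'finger_gap': 0.013}
```

View pics/wrist7.png

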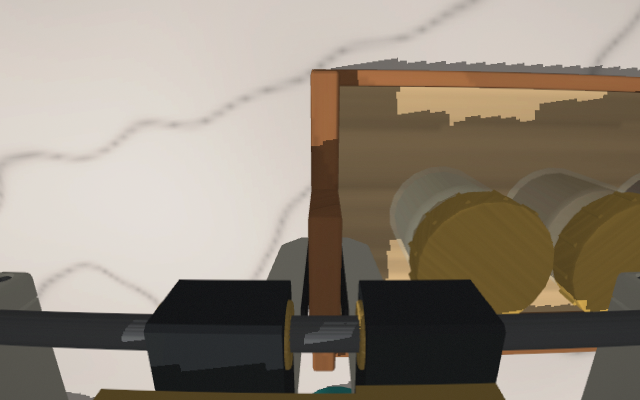

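View pics/top7.png

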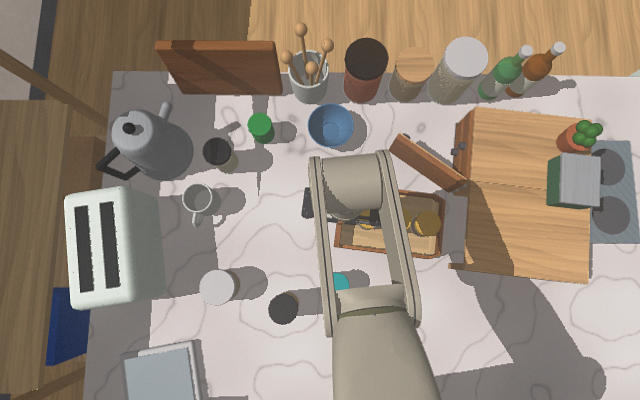

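View pics/scene7.png

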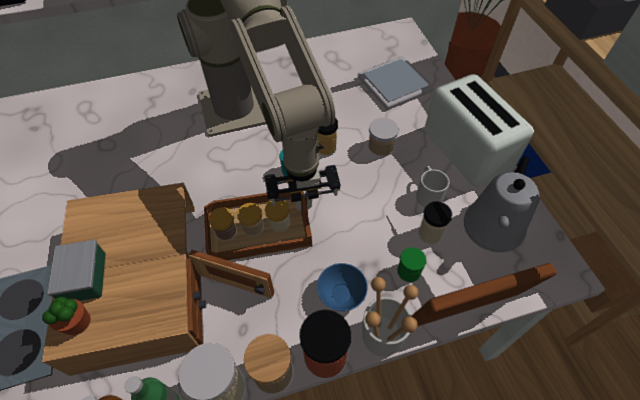

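```bash
python3 - <<'E'
import cv2
i=cv2.imread('pics/top7.png')
cv2.imwrite('pics/l.png',cv2.resize(i[175:275,325:475],None,fx=5.3,fy=5.3,interpolation=cv2.INTER_CUBIC))
E
```

```text
(no output)
```

View pics/l.png

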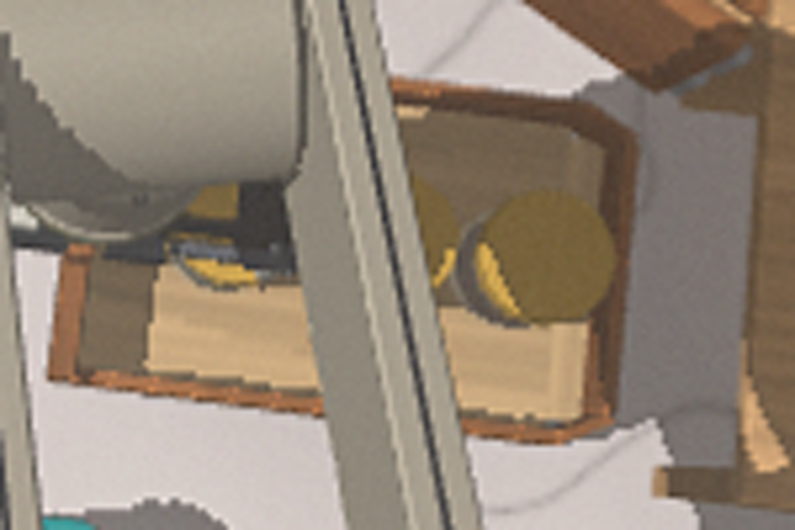

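```bash
cat >> h.py <<'E'
th=np.radians(-6.0);ex=np.array([np.sin(th),-np.cos(th)]);ey=np.array([np.cos(th),np.sin(th)]);D=np.array([.4865,-.205])
def cup(p): p=np.array(p)[:2]-D; return np.round([p@ex,p@ey],4)
E
python3 - <<'E'
from h import *
c=cam('top')
f=lambda u,v,z:onz(c,325+(u+.5)/5.3-.5,175+(v+.5)/5.3-.5,z)
for n,u,v,z in[('e1',636,135,.044),('e2',613,415,.044),('fb',50,380,.058),('sb',570,442,.044),('sb0',300,412,.044),('st0',400,80,.044),('st',575,98,.044),('grip_tcp',0,0,0)]:
    p=f(u,v,z);print(n,p.round(4),'cup',cup(p))
print(cup([.5175,.1092]))
E
```

```text
e1 [ 0.561  -0.1765  0.044 ] cup [-0.0361  0.0711]
e2 [ 0.4172 -0.1601  0.044 ] cup [-0.0374 -0.0736]
fb [0.4312 0.1256 0.058 ] cup [-0.323  -0.0896]
sb [ 0.4035 -0.138   0.044 ] cup [-0.058  -0.0896]
sb0 [ 0.417  -0.0015  0.044 ] cup [-0.1951 -0.0904]
st0 [ 0.5884 -0.055   0.044 ] cup [-0.1598  0.0857]
st [ 0.58   -0.1455  0.044 ] cup [-0.0689  0.0868]
grip_tcp [0.6383 0.1526 0.    ] cup [-0.3715  0.1136]
[-0.3157 -0.002 ]
```

```bash
python3 -m handwheel '[{"dx":0.1,"dy":0.6,"dz":0,"roll":0,"jaw":1},{"dx":0.15,"dy":1.5,"dz":0,"roll":0,"jaw":1},{"dx":0.15,"dy":2.4,"dz":0,"roll":0,"jaw":1},{"dx":0.2,"dy":3.3,"dz":0,"roll":0,"jaw":1},{"dx":0.2,"dy":4.2,"dz":0,"roll":0,"jaw":1},{"dx":0.2,"dy":5.1,"dz":0,"roll":0,"jaw":1},{"dx":0.2,"dy":5.7,"dz":0,"roll":0,"jaw":1},{"dx":0.2,"dy":6,"dz":0,"roll":0,"jaw":1}]'
python3 -c "
from h import *
s=st();print(cup(s['tcp_pos']))
for n in('scene','top','wrist'):
  c=cam(n)
  cv2.imwrite('pics/'+n+'8.png',c['image'])
i=cv2.imread('pics/top8.png')
cv2.imwrite('pics/l8.png',cv2.resize(i[175:275,325:475],None,fx=5.3,fy=5.3,interpolation=cv2.INTER_CUBIC))"
```

```text
time: 29.65
tcp_pos: [0.5125, 0.0486, 0.0688]
ee_rot: [3.136, 0.012, -0.113]
ft_force: [-0.3, 3.9, -2.6]
finger_gap: 0.0136
{'time': 29.65, 'joint_pos': [-0.002, 0.041, 1.866, -0.004, 1.247, 1.683], 'tcp_pos': [0.512, 0.049, 0.069], 'ee_rot': [3.136, 0.012, -0.113], 'ft_force': [-0.34, 3.934, -2.55], 'finger_gap': 0.014}
[-0.255  -0.0007]
```

View pics/l8.png

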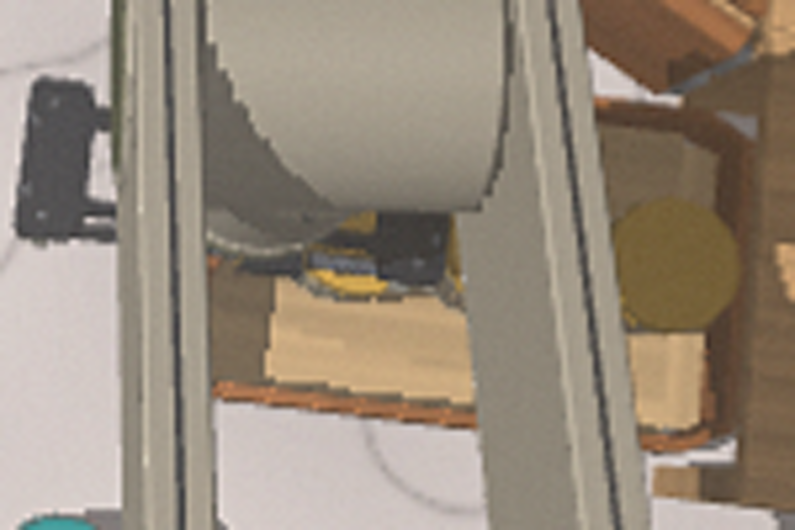

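```bash
python3 -m handwheel '[{"dx":0,"dy":0.6,"dz":0,"roll":0,"jaw":1},{"dx":0,"dy":1.6,"dz":0,"roll":0,"jaw":1},{"dx":0,"dy":2.8,"dz":0,"roll":0,"jaw":1},{"dx":0.1,"dy":4,"dz":0,"roll":0,"jaw":1},{"dx":0.1,"dy":5.2,"dz":0,"roll":0,"jaw":1},{"dx":0.1,"dy":6.4,"dz":0,"roll":0,"jaw":1},{"dx":0.1,"dy":7.6,"dz":0,"roll":0,"jaw":1},{"dx":0.1,"dy":8.5,"dz":0,"roll":0,"jaw":1}]'
python3 -c "
from h import *
s=st();print(cup(s['tcp_pos']))"
```

```text
time: 30.6
tcp_pos: [0.5031, -0.0376, 0.0688]
ee_rot: [3.135, 0.013, -0.114]
ft_force: [-0.3, 2.2, -8.7]
finger_gap: 0.0137
{'time': 30.6, 'joint_pos': [-0.17, 0.014, 1.894, -0.008, 1.247, 1.517], 'tcp_pos': [0.503, -0.038, 0.069], 'ee_rot': [3.135, 0.013, -0.114], 'ft_force': [-0.333, 2.228, -8.7], 'finger_gap': 0.014}
[-0.1682 -0.001 ]
```

```bash
python3 -m handwheel '[{"dx":0,"dy":0.6,"dz":0.05,"roll":0,"jaw":1},{"dx":0,"dy":1.6,"dz":0.1,"roll":0,"jaw":1},{"dx":0,"dy":2.6,"dz":0.1,"roll":0,"jaw":1},{"dx":0.1,"dy":3.6,"dz":0.1,"roll":0,"jaw":1},{"dx":0.1,"dy":4.6,"dz":0.1,"roll":0,"jaw":1},{"dx":0.1,"dy":5.6,"dz":0.1,"roll":0,"jaw":1},{"dx":0.1,"dy":6.6,"dz":0.1,"roll":0,"jaw":1},{"dx":0.1,"dy":7,"dz":0.1,"roll":0,"jaw":1}]'
python3 -m handwheel '[{"dx":0,"dy":0.6,"dz":0,"roll":0,"jaw":1},{"dx":0,"dy":1.4,"dz":0,"roll":0,"jaw":1},{"dx":0,"dy":2.2,"dz":0,"roll":0,"jaw":1},{"dx":0,"dy":3,"dz":0,"roll":0,"jaw":1},{"dx":0.1,"dy":3.8,"dz":0,"roll":0,"jaw":1},{"dx":0.1,"dy":4.6,"dz":0,"roll":0,"jaw":1},{"dx":0.1,"dy":5.2,"dz":0,"roll":0,"jaw":1},{"dx":0.1,"dy":5.4,"dz":0,"roll":0,"jaw":1}]'
python3 -c "
from h import *
s=st();print(cup(s['tcp_pos']))
for n in('scene','top','wrist'):
  c=cam(n)
  cv2.imwrite('pics/'+n+'9.png',c['image'])"
```

```text
time: 31.4
tcp_pos: [0.4964, -0.1082, 0.0688]
ee_rot: [3.134, 0.013, -0.114]
ft_force: [0.3, 4.9, 1.5]
finger_gap: 0.0135
time: 32.2
tcp_pos: [0.4908, -0.1628, 0.0688]
ee_rot: [3.134, 0.013, -0.115]
ft_force: [0.2, 3.0, -4.9]
finger_gap: 0.0137
{'time': 32.2, 'joint_pos': [-0.411, 0.045, 1.861, -0.011, 1.245, 1.278], 'tcp_pos': [0.491, -0.163, 0.069], 'ee_rot': [3.134, 0.013, -0.115], 'ft_force': [0.241, 2.997, -4.937], 'finger_gap': 0.014}
[-0.0424 -0.0001]
```

View pics/scene9.png

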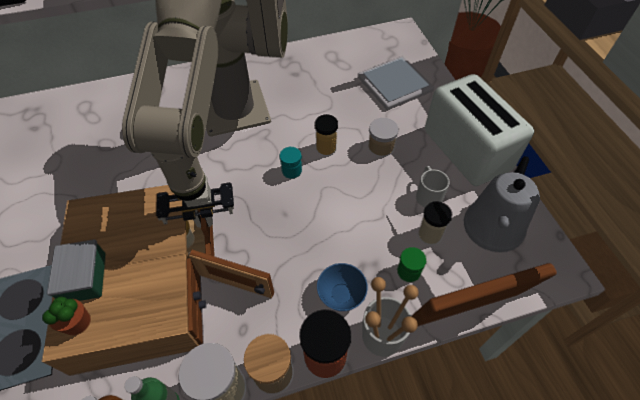

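View pics/wrist9.png

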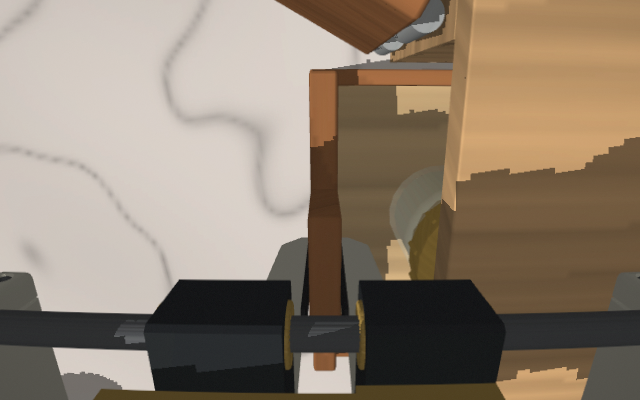

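```bash
python3 -m handwheel '[{"dx":0,"dy":0,"dz":0,"roll":0,"jaw":0.45},{"dx":0,"dy":0,"dz":0,"roll":0,"jaw":0.45},{"dx":0,"dy":0,"dz":0,"roll":0,"jaw":0.45},{"dx":0,"dy":0,"dz":0,"roll":0,"jaw":0.45},{"dx":0,"dy":0,"dz":-1,"roll":0,"jaw":0.45},{"dx":0,"dy":0,"dz":-3,"roll":0,"jaw":0.45},{"dx":0,"dy":0,"dz":-5,"roll":0,"jaw":0.45},{"dx":0,"dy":0,"dz":-6.5,"roll":0,"jaw":0.45}]' 20
python3 -m handwheel '[{"dx":0,"dy":-1,"dz":0,"roll":0,"jaw":1},{"dx":0,"dy":-3,"dz":0,"roll":0,"jaw":1},{"dx":0,"dy":-5,"dz":0,"roll":0,"jaw":1},{"dx":0,"dy":-5.5,"dz":0,"roll":0,"jaw":1},{"dx":0,"dy":-5.5,"dz":2,"roll":0,"jaw":1},{"dx":0,"dy":-5.5,"dz":4,"roll":0,"jaw":1},{"dx":0,"dy":-5.5,"dz":6,"roll":0,"jaw":1},{"dx":0,"dy":-5.5,"dz":6.3,"roll":0,"jaw":1}]'
python3 -c "
from h import *
s=st();print(cup(s['tcp_pos']))
for n in('scene','top','wrist'):
  c=cam(n)
  cv2.imwrite('pics/'+n+'10.png',c['image'])"
```

```text
time: 33.15
tcp_pos: [0.4925, -0.1624, 0.1361]
ee_rot: [3.133, 0.011, -0.115]
ft_force: [-0.1, 0.7, -0.5]
finger_gap: 0.0254
time: 33.95
tcp_pos: [0.4956, -0.1076, 0.0695]
ee_rot: [3.134, 0.017, -0.114]
ft_force: [0.1, 0.4, -0.8]
finger_gap: 0.0006
{'time': 33.95, 'joint_pos': [-0.307, 0.022, 1.884, -0.011, 1.25, 1.382], 'tcp_pos': [0.496, -0.108, 0.069], 'ee_rot': [3.134, 0.017, -0.114], 'ft_force': [0.056, 0.403, -0.761], 'finger_gap': 0.001}
[-0.0978 -0.0012]
```

View pics/wrist10.png

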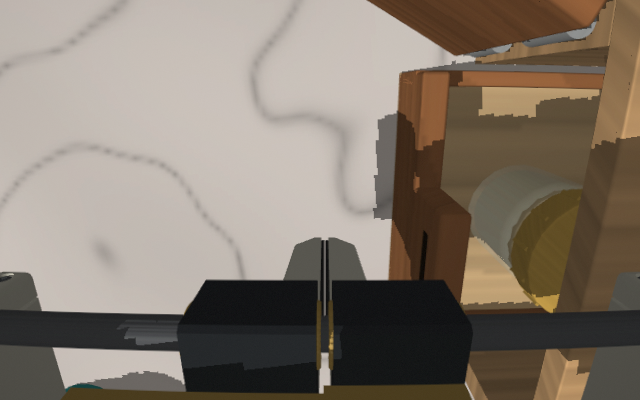

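```bash
python3 -m handwheel '[{"dx":0.1,"dy":0.8,"dz":0,"roll":0,"jaw":1},{"dx":0.1,"dy":1.8,"dz":0,"roll":0,"jaw":1},{"dx":0.1,"dy":2.8,"dz":0,"roll":0,"jaw":1},{"dx":0.1,"dy":3.6,"dz":0,"roll":0,"jaw":1},{"dx":0.1,"dy":4.6,"dz":0,"roll":0,"jaw":1},{"dx":0.1,"dy":5.6,"dz":0,"roll":0,"jaw":1},{"dx":0.1,"dy":6.4,"dz":0,"roll":0,"jaw":1},{"dx":0.1,"dy":7,"dz":0,"roll":0,"jaw":1}]'
python3 -c "
from h import *
s=st();print(cup(s['tcp_pos']))
for n in('scene','top','wrist'):
  c=cam(n)
  cv2.imwrite('pics/'+n+'11.png',c['image'])"
```

```text
time: 34.9
tcp_pos: [0.4912, -0.1783, 0.074]
ee_rot: [3.134, 0.011, -0.115]
ft_force: [0.7, 6.4, 2.4]
finger_gap: 0.0006
{'time': 34.9, 'joint_pos': [-0.439, 0.051, 1.845, -0.011, 1.253, 1.251], 'tcp_pos': [0.491, -0.178, 0.074], 'ee_rot': [3.134, 0.011, -0.115], 'ft_force': [0.723, 6.42, 2.396], 'finger_gap': 0.001}
[-0.027   0.0019]
```

View pics/wrist11.png

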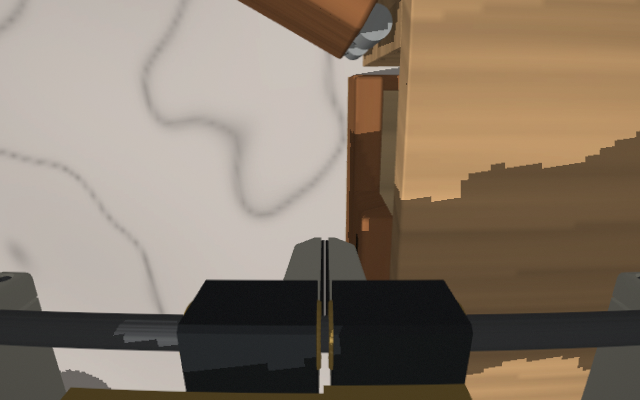

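```bash
python3 -c "
from h import *
c=cam('wrist')
cv2.imwrite('pics/m.png',cv2.resize(c['image'][50:250,310:430],None,fx=3,fy=3,interpolation=cv2.INTER_CUBIC))
for u,v,z in [(348.5,76,.058),(347.5,200,.058),(404,10,.126),(398,190,.126),(402,70,.126)]: print(u,v,cup(onz(c,u,v,z)))
"
```

```text
348.5 76 [-0.0145  0.0889]
347.5 200 [-0.0146  0.0257]
404 10 [-0.0034  0.1054]
398 190 [-0.0028  0.0506]
402 70 [-0.0033  0.0886]
```

View pics/m.png

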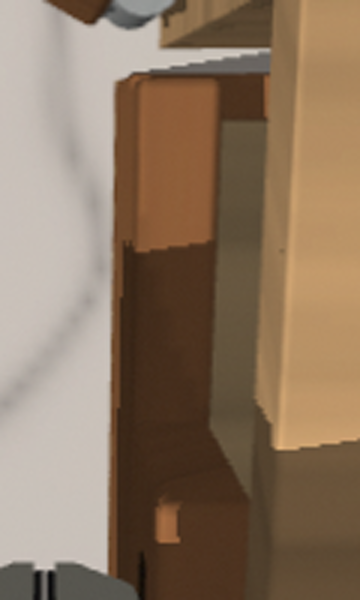

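```bash
python3 -c "
from h import *
c=cam('wrist')
for u,v,z in [(354.5,80,.058),(353.5,130,.058),(348.5,76,.0),(409,60,.126),(406,130,.126),(402,60,.112),(397,180,.112)]: print(u,v,cup(onz(c,u,v,z)))
"
```

```text
354.5 80 [-0.0119  0.0869]
353.5 130 [-0.0121  0.0627]
348.5 76 [-0.0105  0.0904]
409 60 [-0.0016  0.0914]
406 130 [-0.0014  0.0704]
402 60 [-0.0007  0.0923]
397 180 [-0.0005  0.0504]
```

```bash
python3 -m handwheel '[{"dx":0,"dy":0.2,"dz":0,"roll":0,"jaw":1},{"dx":0,"dy":0.4,"dz":0,"roll":0,"jaw":1},{"dx":0,"dy":0.6,"dz":0,"roll":0,"jaw":1},{"dx":0,"dy":0.7,"dz":0,"roll":0,"jaw":1},{"dx":0,"dy":0.8,"dz":0,"roll":0,"jaw":1},{"dx":0,"dy":0.9,"dz":0,"roll":0,"jaw":1},{"dx":0,"dy":1.0,"dz":0,"roll":0,"jaw":1},{"dx":0,"dy":1.0,"dz":0,"roll":0,"jaw":1}]'
python3 -c "
from h import *
s=st();print(cup(s['tcp_pos']))
c=cam('wrist')
cv2.imwrite('pics/m2.png',cv2.resize(c['image'][50:250,310:430],None,fx=3,fy=3,interpolation=cv2.INTER_CUBIC))
"
```

```text
time: 35.95
tcp_pos: [0.4897, -0.1877, 0.0734]
ee_rot: [3.134, 0.012, -0.115]
ft_force: [1.0, 5.4, 0.6]
finger_gap: 0.0007
{'time': 35.95, 'joint_pos': [-0.455, 0.057, 1.84, -0.012, 1.253, 1.234], 'tcp_pos': [0.49, -0.188, 0.073], 'ee_rot': [3.134, 0.012, -0.115], 'ft_force': [0.957, 5.44, 0.6], 'finger_gap': 0.001}
[-0.0176  0.0014]
```

View pics/m2.png

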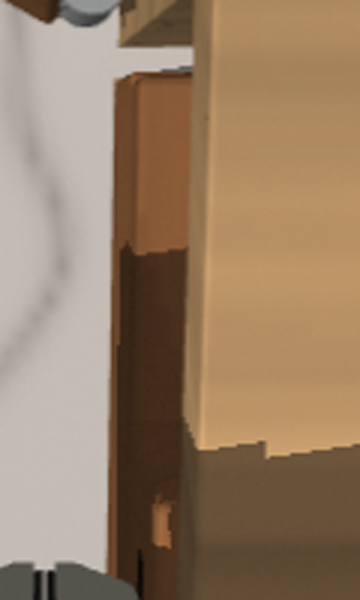

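```bash
python3 -c "
from h import *
c=cam('wrist')
for u,v,z in [(354.5,80,.058),(353.5,130,.058),(348.5,76,.0),(349,110,0),(380.5,60,.126),(379,130,.126),(374,60,.112),(350,60,0),(351,65,0)]: print(u,v,cup(onz(c,u,v,z)))
"
```

```text
354.5 80 [-0.0029  0.0867]
353.5 130 [-0.0031  0.0625]
348.5 76 [-0.0016  0.0902]
349 110 [-0.0011  0.0688]
380.5 60 [-0.0012  0.0912]
379 130 [-0.001   0.0703]
374 60 [-0.0012  0.0922]
350 60 [-0.0007  0.0999]
351 65 [-0.0001  0.0969]
```

```bash
python3 -m handwheel '[{"dx":0,"dy":0.05,"dz":0,"roll":0,"jaw":1},{"dx":0,"dy":0.1,"dz":0,"roll":0,"jaw":1},{"dx":0,"dy":0.15,"dz":0,"roll":0,"jaw":1},{"dx":0,"dy":0.15,"dz":0,"roll":0,"jaw":1},{"dx":0,"dy":0.15,"dz":0,"roll":0,"jaw":1},{"dx":0,"dy":0.15,"dz":0,"roll":0,"jaw":1},{"dx":0,"dy":0.15,"dz":0,"roll":0,"jaw":1},{"dx":0,"dy":0.15,"dz":0,"roll":0,"jaw":1}]'
python3 -c "
from h import *
s=st();print(cup(s['tcp_pos']))
c=cam('wrist')
cv2.imwrite('pics/m3.png',cv2.resize(c['image'][50:250,310:430],None,fx=3,fy=3,interpolation=cv2.INTER_CUBIC))
c=cam('scene');cv2.imwrite('pics/s12.png',cv2.resize(c['image'][150:320,150:300],None,fx=4,fy=3.5,interpolation=cv2.INTER_CUBIC))
"
```

```text
time: 36.85
tcp_pos: [0.4896, -0.1878, 0.0734]
ee_rot: [3.136, 0.012, -0.114]
ft_force: [0.7, 9.8, 2.5]
finger_gap: 0.0003
{'time': 36.85, 'joint_pos': [-0.457, 0.058, 1.839, -0.01, 1.254, 1.231], 'tcp_pos': [0.49, -0.188, 0.073], 'ee_rot': [3.136, 0.012, -0.114], 'ft_force': [0.743, 9.751, 2.535], 'finger_gap': 0.0}
[-0.0175  0.0013]
```

View pics/m3.png

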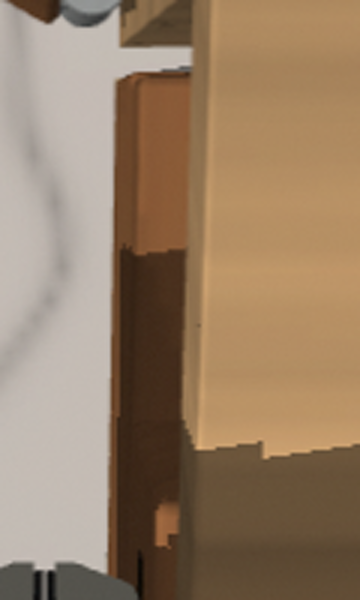

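View pics/s12.png

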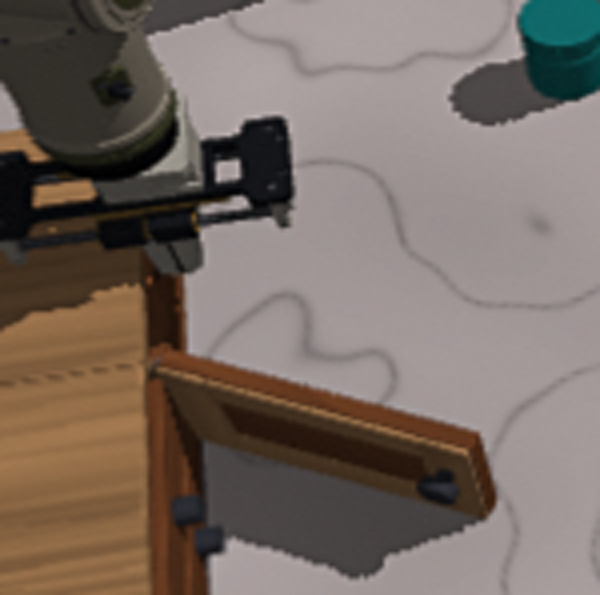

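The fingers stopped against the roof edge (9.8 N) with the tray front flush to about 1 mm. I'm retreating now and measuring the door.

```bash
python3 -m handwheel '[{"dx":0,"dy":-0.6,"dz":0,"roll":0,"jaw":1},{"dx":0,"dy":-2.5,"dz":0,"roll":0,"jaw":1},{"dx":0,"dy":-5,"dz":0,"roll":0,"jaw":1},{"dx":0,"dy":-7,"dz":-2,"roll":0,"jaw":1},{"dx":0,"dy":-9,"dz":-5,"roll":0,"jaw":1},{"dx":0,"dy":-10,"dz":-8,"roll":0,"jaw":1},{"dx":0,"dy":-10,"dz":-11,"roll":0,"jaw":1},{"dx":0,"dy":-10,"dz":-13,"roll":0,"jaw":1}]'
python3 -c "
from h import *
s=st();print(cup(s['tcp_pos']))
for n in('scene','top','wrist'):
  c=cam(n)
  cv2.imwrite('pics/'+n+'13.png',c['image'])
c=cv2.imread('pics/scene13.png');cv2.imwrite('pics/s13.png',cv2.resize(c[150:320,150:300],None,fx=4,fy=3.5,interpolation=cv2.INTER_CUBIC))
"
```

```text
time: 37.75
tcp_pos: [0.5035, -0.0879, 0.2054]
ee_rot: [3.134, 0.009, -0.113]
ft_force: [1.1, 0.5, -0.9]
finger_gap: 0.0005
{'time': 37.75, 'joint_pos': [-0.267, -0.096, 1.741, -0.009, 1.504, 1.418], 'tcp_pos': [0.504, -0.088, 0.205], 'ee_rot': [3.134, 0.009, -0.113], 'ft_force': [1.06, 0.498, -0.867], 'finger_gap': 0.001}
[-0.1182  0.0047]
```

View pics/top13.png

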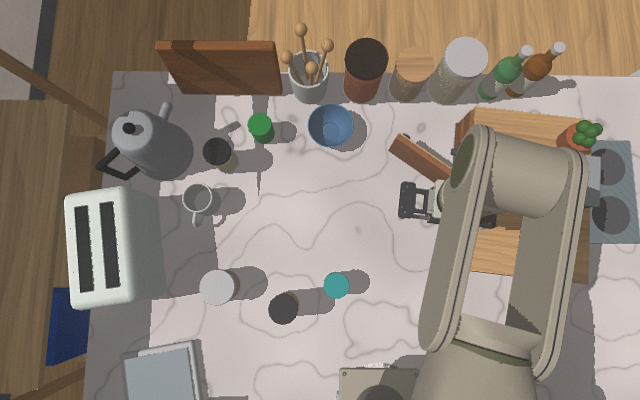

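View pics/wrist13.png

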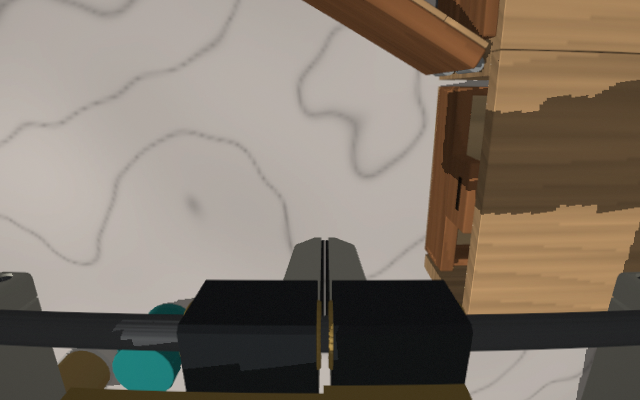

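View pics/s13.png

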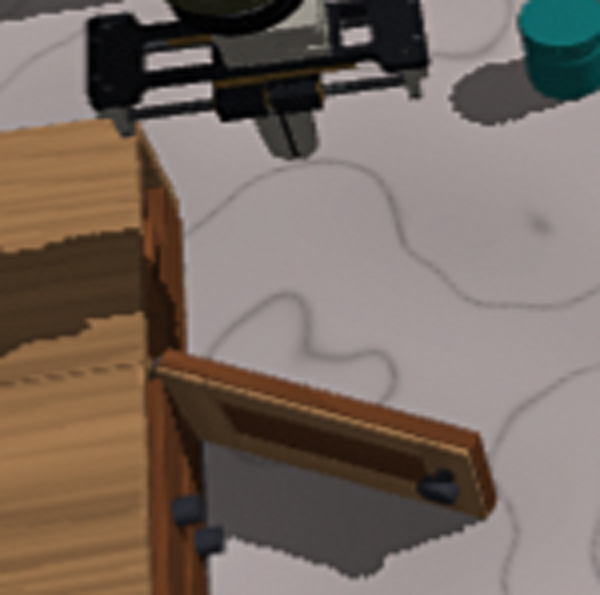

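```bash
python3 -c "
from h import *
c=cv2.imread('pics/wrist13.png');cv2.imwrite('pics/w13.png',cv2.resize(c[60:320,400:520],None,fx=5,fy=2.3,interpolation=cv2.INTER_CUBIC))
"
```

```text
(no output)
```

View pics/w13.png

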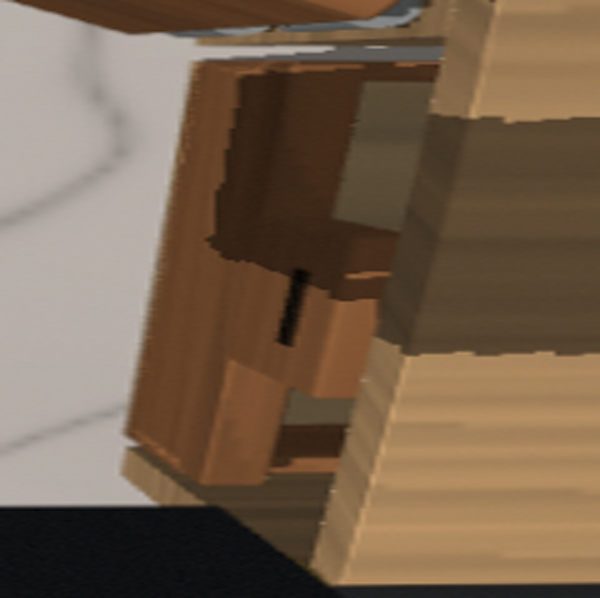

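```bash
python3 -c "
from h import *
c=cam('wrist')
f=lambda x,y,z:cup(onz(c,400+(x+.5)/5-.5,60+(y+.5)/2.3-.5,z))
print('tray floor',f(195,58,0),f(127,437,0),'jamb floor',f(122,449,0),f(197,43,0))
print('board top edge',f(205,480,.058),f(258,70,.058),'roof',f(493,0,.126),f(330,583,.126),'roof low',f(312,567,.112),f(435,100,.112))
"
```

```text
tray floor [-0.0019  0.0893] [-0.0028 -0.0918] jamb floor [-0.0035 -0.0984] [-0.0019  0.0956]
board top edge [-0.0038 -0.0845] [-0.009   0.0846] roof [-0.0031  0.1045] [-0.0043 -0.0887] roof low [-0.0018 -0.0916] [-0.0016  0.076 ]
```

The tray's floor line and the jambs agree within about 1 mm, so it is flush. Next I'm planning the door sweep.

```bash
python3 - <<'E'
from h import *
c=cam('top')
b=cv2.imread('pics/top13.png')
cv2.imwrite('pics/d.png',cv2.resize(b[120:200,370:490],None,fx=6,fy=6,interpolation=cv2.INTER_CUBIC))
H=D+.106*ey-.0075*ex
r=.13
def P(t,off):
    d=-np.sin(t)*ex-np.cos(t)*ey; n=-np.cos(t)*ex+np.sin(t)*ey
    return H+r*d+n*off
print('H',H)
E=onz(c,397,138,.122)[:2]-H;print('edge',np.linalg.norm(E),np.arctan2(-(E@ex),-(E@ey)))
for t in [2.05,1.8,1.5,1.2,.9,.6,.3,0]:
    e=abs(np.cos(t))*.0175+abs(np.sin(t))*.0075
    print(t,P(t,.0075+e).round(4),'clear',P(t,.0075+e+.022).round(4))
E
```

```text
H [ 0.59270328 -0.2086211 ]
edge 0.210700126554463 2.053290548487851
2.05 [ 0.6829 -0.1124] clear [ 0.7013 -0.1245]
1.8 [ 0.6531 -0.092 ] clear [ 0.6738 -0.0992]
1.5 [ 0.6133 -0.0792] clear [ 0.6353 -0.08  ]
1.2 [ 0.5786 -0.0777] clear [ 0.5998 -0.0719]
0.9 [ 0.5435 -0.0859] clear [ 0.562  -0.0741]
0.6 [ 0.5106 -0.1045] clear [ 0.5249 -0.0877]
0.3 [ 0.4836 -0.1331] clear [ 0.4923 -0.1129]
0 [ 0.466  -0.1702] clear [ 0.4683 -0.1483]
```

View pics/d.png

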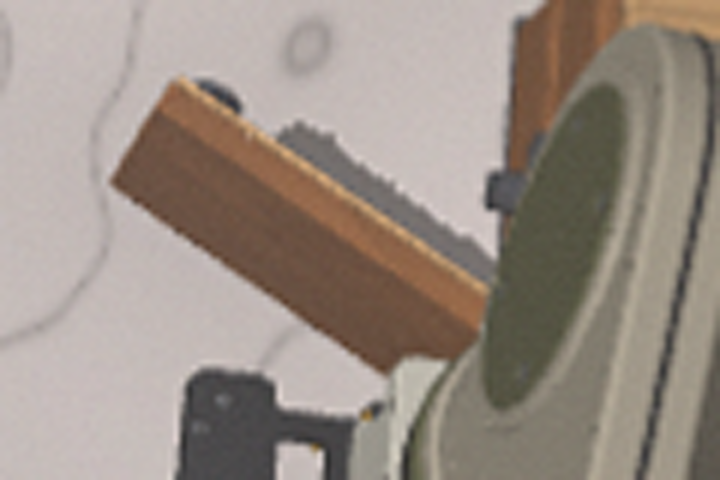

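```bash
python3 -m handwheel '[{"dx":2,"dy":0.2,"dz":0,"roll":0,"jaw":1},{"dx":5,"dy":0.4,"dz":0,"roll":0,"jaw":1},{"dx":8,"dy":0.6,"dz":0,"roll":0,"jaw":1},{"dx":11,"dy":0.8,"dz":0,"roll":0,"jaw":1},{"dx":14,"dy":1,"dz":0,"roll":0,"jaw":1},{"dx":17,"dy":1.2,"dz":0,"roll":0,"jaw":1},{"dx":19.5,"dy":1.4,"dz":0,"roll":0,"jaw":1},{"dx":20.4,"dy":1.5,"dz":0,"roll":0,"jaw":1}]'
python3 -c "
from h import *
s=st();print(cup(s['tcp_pos']))
for n in('scene','wrist'):
  c=cam(n)
  cv2.imwrite('pics/'+n+'14.png',c['image'])
"
```

```text
time: 38.8
tcp_pos: [0.7035, -0.1265, 0.1954]
ee_rot: [3.136, 0.017, -0.115]
ft_force: [-0.0, -0.2, 0.3]
finger_gap: 0.0004
{'time': 38.8, 'joint_pos': [-0.245, 0.471, 1.123, -0.008, 1.564, 1.44], 'tcp_pos': [0.704, -0.127, 0.195], 'ee_rot': [3.136, 0.017, -0.115], 'ft_force': [-0.022, -0.208, 0.262], 'finger_gap': 0.0}
[-0.1007  0.2076]
```

View pics/wrist14.png

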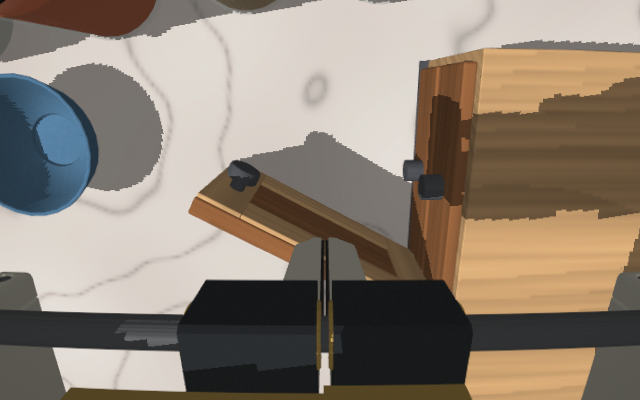

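View pics/scene14.png

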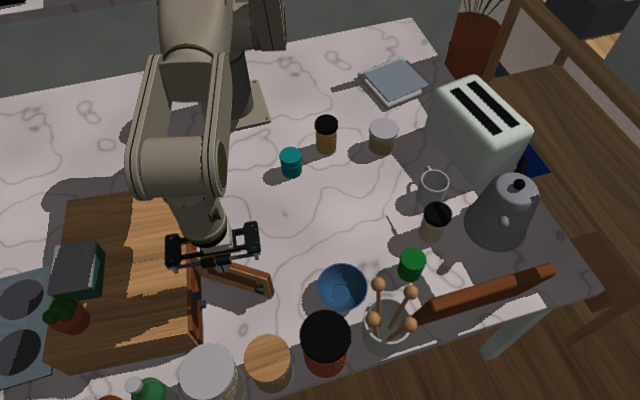

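```bash
python3 -m handwheel '[{"dx":0.2,"dy":0,"dz":1.5,"roll":0,"jaw":1},{"dx":0.2,"dy":0,"dz":3,"roll":0,"jaw":1},{"dx":0.2,"dy":0,"dz":5,"roll":0,"jaw":1},{"dx":0.2,"dy":0,"dz":7,"roll":0,"jaw":1},{"dx":0.2,"dy":0,"dz":9,"roll":0,"jaw":1},{"dx":0.2,"dy":0,"dz":11,"roll":0,"jaw":1},{"dx":0.2,"dy":0,"dz":12.2,"roll":0,"jaw":1},{"dx":0.2,"dy":0,"dz":12.5,"roll":0,"jaw":1}]'
python3 -c "
from h import *
s=st();print(cup(s['tcp_pos']))
for n in('scene','wrist'):
  c=cam(n)
  cv2.imwrite('pics/'+n+'15.png',c['image'])
T=s['tcp_pos'][:2]
y=s['ee_rot'][2];tx=np.array([np.cos(y),np.sin(y)]);ty=np.array([np.sin(y),-np.cos(y)])
H=D+.106*ey-.0075*ex
for t in [2.05,1.8,1.6,1.4,1.2,1.0,.8,.6,.4,.2,0]:
    e=abs(np.cos(t))*.0175+abs(np.sin(t))*.0075
    d=-np.sin(t)*ex-np.cos(t)*ey; n=-np.cos(t)*ex+np.sin(t)*ey
    v=H+.13*d+n*(.0075+e)-T;print(t,'dx',(v@tx*100).round(1),'dy',(v@ty*100).round(1))
"
```

```text
time: 39.7
tcp_pos: [0.7, -0.1265, 0.0671]
ee_rot: [3.136, 0.022, -0.115]
ft_force: [-0.9, 0.0, -0.3]
finger_gap: 0.0006
{'time': 39.7, 'joint_pos': [-0.246, 0.552, 1.252, -0.008, 1.359, 1.441], 'tcp_pos': [0.7, -0.127, 0.067], 'ee_rot': [3.136, 0.022, -0.115], 'ft_force': [-0.897, 0.023, -0.288], 'finger_gap': 0.001}
[-0.1004  0.2041]
2.05 dx -1.9 dy -1.2
1.8 dx -5.1 dy -2.9
1.6 dx -7.9 dy -3.6
1.4 dx -10.3 dy -3.7
1.2 dx -12.6 dy -3.5
1.0 dx -14.9 dy -2.8
0.8 dx -17.1 dy -1.6
0.6 dx -19.1 dy -0.0
0.4 dx -20.7 dy 2.0
0.2 dx -22.0 dy 4.4
0 dx -22.7 dy 7.0
```

View pics/wrist15.png

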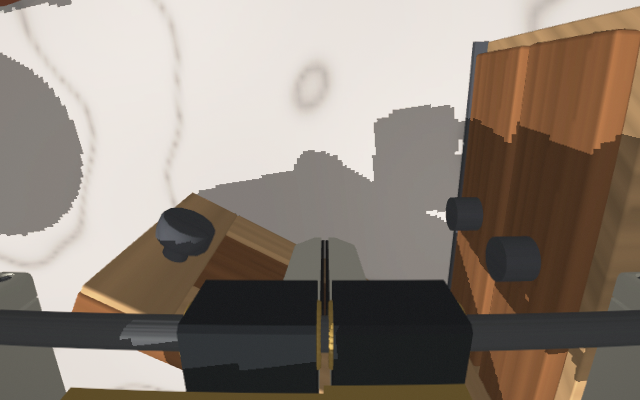

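```bash
python3 -m handwheel '[{"dx":-1.0,"dy":-0.6,"dz":0,"roll":0,"jaw":1},{"dx":-2.0,"dy":-1.3,"dz":0,"roll":0,"jaw":1},{"dx":-3.3,"dy":-2.1,"dz":0,"roll":0,"jaw":1},{"dx":-5.1,"dy":-2.9,"dz":0,"roll":0,"jaw":1},{"dx":-6.5,"dy":-3.3,"dz":0,"roll":0,"jaw":1},{"dx":-7.9,"dy":-3.6,"dz":0,"roll":0,"jaw":1},{"dx":-9.2,"dy":-3.7,"dz":0,"roll":0,"jaw":1},{"dx":-10.3,"dy":-3.7,"dz":0,"roll":0,"jaw":1}]'
python3 -c "
from h import *
s=st();print(cup(s['tcp_pos']))
for n in('scene','wrist'):
  c=cam(n)
  cv2.imwrite('pics/'+n+'16.png',c['image'])
T=s['tcp_pos'][:2]
y=s['ee_rot'][2];tx=np.array([np.cos(y),np.sin(y)]);ty=np.array([np.sin(y),-np.cos(y)])
H=D+.106*ey-.0075*ex
for t in [1.6,1.4,1.2,1.0,.8,.6,.4,.2,0]:
    e=abs(np.cos(t))*.0175+abs(np.sin(t))*.0075
    d=-np.sin(t)*ex-np.cos(t)*ey; n=-np.cos(t)*ex+np.sin(t)*ey
    v=H+.13*d+n*(.0075+e)-T;print(t,'dx',(v@tx*100).round(1),'dy',(v@ty*100).round(1))
"
```

```text
time: 40.6
tcp_pos: [0.6045, -0.0785, 0.0734]
ee_rot: [3.135, 0.015, -0.114]
ft_force: [1.8, -1.2, -0.6]
finger_gap: 0.0003
{'time': 40.6, 'joint_pos': [-0.208, 0.281, 1.589, -0.008, 1.286, 1.479], 'tcp_pos': [0.605, -0.078, 0.073], 'ee_rot': [3.135, 0.015, -0.114], 'ft_force': [1.827, -1.185, -0.593], 'finger_gap': 0.0}
[-0.1381  0.1042]
1.6 dx 2.1 dy 0.1
1.4 dx -0.3 dy -0.0
1.2 dx -2.6 dy 0.2
1.0 dx -4.9 dy 0.9
0.8 dx -7.1 dy 2.1
0.6 dx -9.0 dy 3.7
0.4 dx -10.7 dy 5.7
0.2 dx -12.0 dy 8.0
0 dx -12.7 dy 10.7
```

View pics/scene16.png

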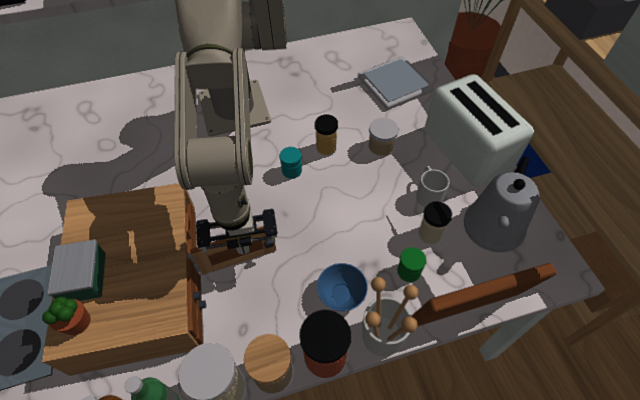

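```bash
python3 -m handwheel '[{"dx":-1.4,"dy":0.1,"dz":0,"roll":0,"jaw":1},{"dx":-2.6,"dy":0.2,"dz":0,"roll":0,"jaw":1},{"dx":-3.8,"dy":0.5,"dz":0,"roll":0,"jaw":1},{"dx":-4.9,"dy":0.9,"dz":0,"roll":0,"jaw":1},{"dx":-6,"dy":1.5,"dz":0,"roll":0,"jaw":1},{"dx":-7.1,"dy":2.1,"dz":0,"roll":0,"jaw":1},{"dx":-8.1,"dy":2.9,"dz":0,"roll":0,"jaw":1},{"dx":-9,"dy":3.7,"dz":0,"roll":0,"jaw":1}]'
python3 -m handwheel '[{"dx":-0.9,"dy":0.9,"dz":0,"roll":0,"jaw":1},{"dx":-1.7,"dy":2,"dz":0,"roll":0,"jaw":1},{"dx":-2.3,"dy":3,"dz":0,"roll":0,"jaw":1},{"dx":-3,"dy":4.3,"dz":0,"roll":0,"jaw":1},{"dx":-3.3,"dy":5,"dz":0,"roll":0,"jaw":1},{"dx":-3.5,"dy":5.7,"dz":0,"roll":0,"jaw":1},{"dx":-3.6,"dy":6.2,"dz":0,"roll":0,"jaw":1},{"dx":-3.6,"dy":6.5,"dz":0,"roll":0,"jaw":1}]'
python3 -c "
from h import *
s=st();print(cup(s['tcp_pos']))
for n in('scene','wrist','top'):
  c=cam(n)
  cv2.imwrite('pics/'+n+'17.png',c['image'])
"
```

```text
time: 41.5
tcp_pos: [0.5106, -0.1054, 0.0757]
ee_rot: [3.135, 0.015, -0.115]
ft_force: [1.5, 1.0, 0.6]
finger_gap: 0.0004
time: 42.3
tcp_pos: [0.4671, -0.1663, 0.0766]
ee_rot: [3.136, 0.015, -0.115]
ft_force: [-1.1, 1.1, 0.8]
finger_gap: 0.0007
{'time': 42.3, 'joint_pos': [-0.437, -0.02, 1.912, -0.011, 1.262, 1.252], 'tcp_pos': [0.467, -0.166, 0.077], 'ee_rot': [3.136, 0.015, -0.115], 'ft_force': [-1.066, 1.092, 0.829], 'finger_gap': 0.001}
[-0.0365 -0.0233]
```

View pics/wrist17.png

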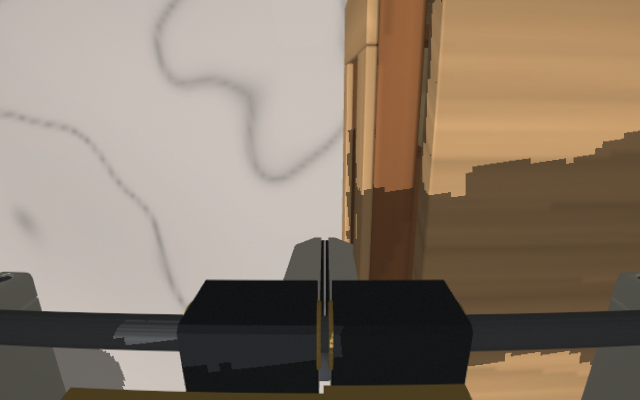

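View pics/scene17.png

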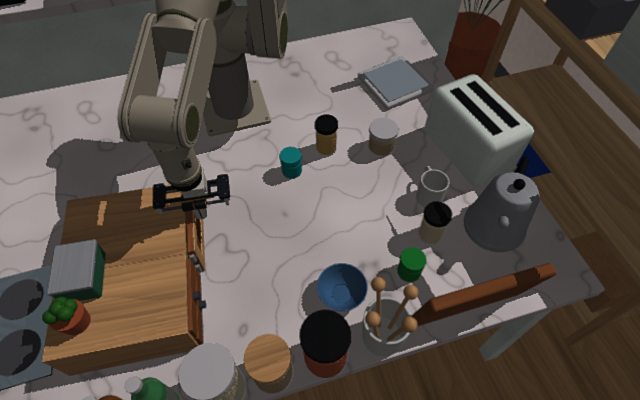

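```bash
python3 -m handwheel '[{"dx":0,"dy":0.15,"dz":0,"roll":0,"jaw":1},{"dx":0,"dy":0.3,"dz":0,"roll":0,"jaw":1},{"dx":0,"dy":0.4,"dz":0,"roll":0,"jaw":1},{"dx":0,"dy":0.5,"dz":0,"roll":0,"jaw":1},{"dx":0,"dy":0.55,"dz":0,"roll":0,"jaw":1},{"dx":0,"dy":0.55,"dz":0,"roll":0,"jaw":1},{"dx":0,"dy":0.55,"dz":0,"roll":0,"jaw":1},{"dx":0,"dy":0.55,"dz":0,"roll":0,"jaw":1}]'
python3 -c "
from h import *
s=st();print(cup(s['tcp_pos']))
c=cam('wrist')
cv2.imwrite('pics/w18.png',cv2.resize(c['image'][0:250,320:460],None,fx=2.4,fy=2.4,interpolation=cv2.INTER_CUBIC))"
```

```text
time: 43.25
tcp_pos: [0.4672, -0.1677, 0.0765]
ee_rot: [3.141, 0.016, -0.113]
ft_force: [0.8, 18.7, 6.3]
finger_gap: 0.0003
{'time': 43.25, 'joint_pos': [-0.444, -0.017, 1.909, -0.006, 1.264, 1.242], 'tcp_pos': [0.467, -0.168, 0.077], 'ee_rot': [3.141, 0.016, -0.113], 'ft_force': [0.763, 18.735, 6.291], 'finger_gap': 0.0}
[-0.0351 -0.0231]
```

View pics/w18.png

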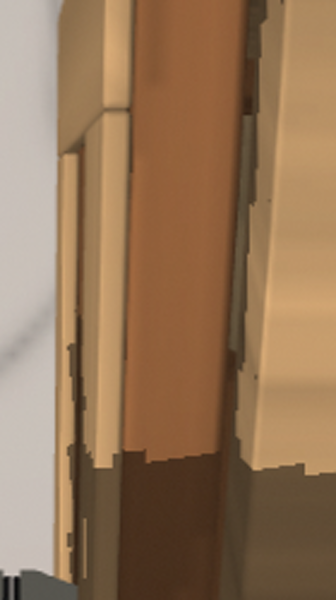

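```bash
python3 -c "
from h import *
c=cam('wrist')
f=lambda x,y,z:cup(onz(c,320+(x+.5)/2.4-.5,(y+.5)/2.4-.5,z))
for y,a,b,r in [(20,133,248,284),(200,130,241,271),(440,124,227,254)]: print('outer',f(a,y,.122),'inner',f(b,y,.122),'roof',f(r,y,.126))
"
```

```text
outer [-0.0196  0.0826] inner [-0.0048  0.0827] roof [-0.0013  0.0819]
outer [-0.0194  0.0604] inner [-0.0043  0.0603] roof [-0.0014  0.0603]
outer [-0.0192  0.0269] inner [-0.0042  0.0268] roof [-0.0014  0.0278]
```

```bash
python3 -m handwheel '[{"dx":0,"dy":-0.6,"dz":0,"roll":0,"jaw":1},{"dx":0,"dy":-2.5,"dz":0,"roll":0,"jaw":1},{"dx":0,"dy":-5,"dz":-1,"roll":0,"jaw":1},{"dx":0,"dy":-8,"dz":-4,"roll":0,"jaw":1},{"dx":0,"dy":-11,"dz":-7,"roll":0,"jaw":1},{"dx":0,"dy":-13,"dz":-10,"roll":0,"jaw":1},{"dx":0,"dy":-14,"dz":-13,"roll":0,"jaw":1},{"dx":0,"dy":-14,"dz":-15,"roll":0,"jaw":1}]'
python3 -m handwheel '[{"dx":0,"dy":-4,"dz":0,"roll":0,"jaw":1},{"dx":0,"dy":-8,"dz":0,"roll":0,"jaw":1},{"dx":0,"dy":-12,"dz":0,"roll":0,"jaw":1},{"dx":0,"dy":-16,"dz":0,"roll":0,"jaw":1},{"dx":0,"dy":-20,"dz":0,"roll":0,"jaw":1},{"dx":0,"dy":-24,"dz":0,"roll":0,"jaw":1},{"dx":0,"dy":-27,"dz":0,"roll":0,"jaw":1},{"dx":0,"dy":-28,"dz":0,"roll":0,"jaw":1}]'
python3 -c "
from h import *
s=st()
for n in('scene','wrist','top'):
  c=cam(n)
  cv2.imwrite('pics/'+n+'19.png',c['image'])
c=cv2.imread('pics/top19.png');cv2.imwrite('pics/t19.png',cv2.resize(c[170:280,430:500],None,fx=5,fy=5,interpolation=cv2.INTER_CUBIC))
c=cv2.imread('pics/scene19.png');cv2.imwrite('pics/s19.png',cv2.resize(c[170:320,140:260],None,fx=4,fy=4,interpolation=cv2.INTER_CUBIC))
"
```

```text
time: 44.15
tcp_pos: [0.4862, -0.0274, 0.2291]
ee_rot: [3.141, 0.013, -0.111]
ft_force: [-0.6, -0.8, 0.1]
finger_gap: 0.0005
time: 44.95
tcp_pos: [0.5168, 0.2538, 0.2286]
ee_rot: [3.141, 0.013, -0.108]
ft_force: [0.2, -0.9, -1.4]
finger_gap: 0.0003
{'time': 44.95, 'joint_pos': [0.364, 0.073, 1.532, 0.006, 1.549, 2.042], 'tcp_pos': [0.517, 0.254, 0.229], 'ee_rot': [3.141, 0.013, -0.108], 'ft_force': [0.199, -0.927, -1.433], 'finger_gap': 0.0}
```

View pics/top19.png

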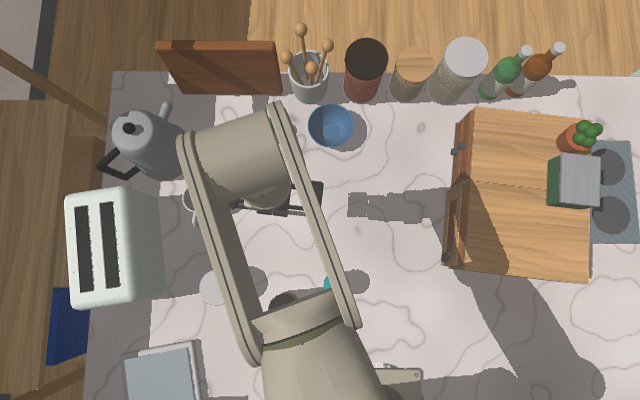

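View pics/t19.png

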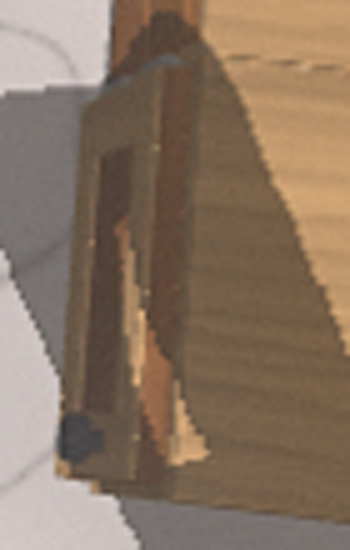

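View pics/s19.png

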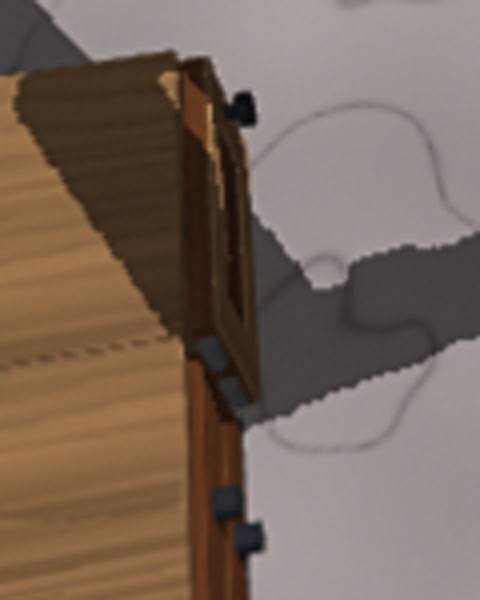

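```bash
python3 -c "
from h import *
c=cam('top')
f=lambda x,y,z:cup(onz(c,430+(x+.5)/5-.5,170+(y+.5)/5-.5,z))
print('outer top',f(166,75,.122),f(136,475,.122),'outer bottom',f(83,110,0),f(62,470,0))
i=cv2.imread('pics/top19.png')
"
```

```text
outer top [-0.0171  0.1011] [-0.0187 -0.1014] outer bottom [-0.0197  0.1047] [-0.0167 -0.1004]
```

View pics/scene19.png

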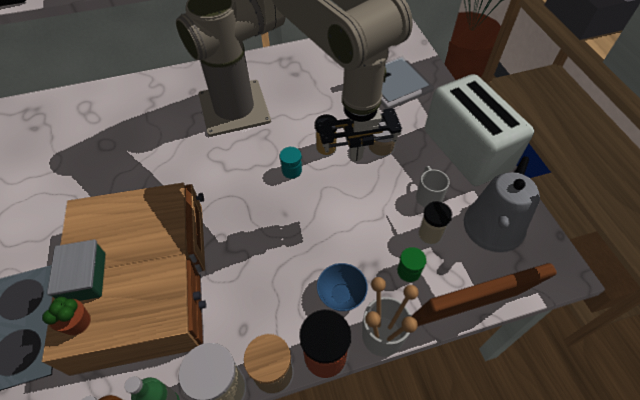

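```bash
python3 -c "
from h import *
print(robot.hand_in());st()"
```

```text
the job is handed in; nothing more can be done
None
the job is handed in; nothing more can be done
```

I put the three brass-lidded jars on the tray, slid the tray into the cupboard until its front was flush, shut the door and handed the job in. It took about 45 s of the 210 s. No other brass-lidded jars were in view.

**What the last checks showed**
- **Jars:** all three stood upright on the tray in the wrist and scene views before it went in. They could not be seen again once the door was shut.
- **Tray:** its front line matched the cupboard's jambs within about 1 mm at floor level. One reading of the front board's top edge disagreed, putting one end 9 mm proud. I took that edge to be a misread shadow line, because the fingers had stopped against the roof edge at the flush position.
- **Door:** it stopped firmly at about 19 N. From above, its outer face is parallel to the cupboard front within 2–3 mm over its width, with no sign of rebound. The wrist view showed an even gap of about 3 mm between door and roof edge along the part I could see, which I took to be by design.
- **Other things:** the bowl, green jar and turquoise jar look unmoved. The arm partly hid the mug, white jar and tall jars in the final pictures, but nothing touched them that I saw.

The highest wrist force I read was about 20 N.

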